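# Preset a heating manifold on the kitchen worktop

## Robot

A 7-joint arm with a two-finger parallel gripper is mounted at the origin on the work surface. World frame = base frame: x ahead of the robot, y to its left, z up, the work surface at z = 0. Lengths are in mm, angles in rad, forces in N, time in s.
With the tool pointing down it reaches from about 425 to 1025 mm from the base axis. Payload 9.4 kg.
Tool frame: the origin (TCP) lies on the centre line of the jaws, within the pads' length; the fingertips stand 8 mm ahead of it and the grasp point (between the pads) lies 11 mm behind it; z points along the fingers, y is the direction in which the jaws open and shut (so a half turn about z gives the same grasp; the last joint's range is limited). The gripper opens to 85 mm and grips with 20 to 120 N. Pads are 22 mm wide; open, the fingers measure 114 mm over their backs; the gripper's body (76 mm by 85 mm) begins 54 mm behind the grasp point. The pads swing forward as they close: fully open they stand 13 mm farther back than shut.
Start: joints at [-1.326, 0.599, -0.003, 1.599, 0.002, 0.943, -0.08], TCP at [229.303, 687.782, 239.275] pointing down, gripper open.
Joint ranges: [-2.57, 2.57], [-0.35, 1.97], [-1.29, 1.29], [0.11, 2.56], [-1.05, 4.19], [0.11, 1.86], [-2.63, 2.63]. Speed limits (rad/s): [2.22, 2.22, 3.01, 3.01, 3.14, 3.14, 3.14].

## Interface

Orientations are given as a unit quaternion [x, y, z, w].
In Python, from bench import arm, viewer, workorder, spotter gives the robot as it stands. The module is installed in compiled form; this text tells all that it offers.
- The arm moves only by the shell command python3 -m crank 'ROWS'. ROWS is text: rows parted by semicolons, each of 7 numbers parted by spaces: the shift along the tool's x, y, z in units of 25 mm (1.0 is 25 mm), then the turn, a rotation vector about the tool's x, y, z in rad, then the opening, from -1 (shut) to 1 (fully open), so that 0 is half open. A call has 1 to 20 rows; each row is the pose to reach, as a shift and turn from the pose commanded when the call began, along the tool's axes at that moment; what a row does not reach only later rows make up. A row lasts 1/10 s, in which the tool goes at most 50 mm and 8.59 degrees, less where a joint would pass 70% of its speed; a pose out of reach is approached as far as the arm can. A call with a gripper value outside its range is refused whole. The fingers move at their own pace and stop on an object; the grip force is fixed at half the most. Time passes only in rows, so rows that repeat a pose let the fingers close. It gives the time, the measured TCP pose, the force and the opening at its end, in the units of the state.
- arm.sense(): the state, without advancing time (a new reading comes with each control period).
- viewer.camera(name): name is "side" or "top" or "wrist"; returns the picture (480x640x3 uint8, red, green, blue); there is no depth.
- viewer.camera_model(name): a dict with "fov_y" (degrees; the focal length in pixels is half the picture's height over the tangent of half this angle, whatever the lens; pixels are square), "cx", "cy" (the principal point, pixels), "k1" (the pictures are not rectified: a ray, as slopes to the right and down, at radius r is drawn at 1 + k1 r^2 times it, then the intrinsics apply), "cam_to_world" (4x4, takes a point from camera to world coordinates). Camera axes: x right, y down, z forward; pixel columns grow to the right and rows downward; lengths in mm; the calibration is good to about 2 mm. A picture is of the moment at which its call begins: read the wrist's pose just before it. camera_model takes no time and is no camera call; for the wrist camera it gives the pose at the moment of the call.
- workorder.hand_in(): hands the job in, once; it reports no verdict.
Trained networks look in the newest picture that a camera, given by its name, has taken for a name from the list of things; names that differ only in an ending like _2 or _b are one class to them, and where a whole thing is asked for, a point or a joint stands for the part that bears it (a point fixed in the world has none). Each returns a list of dicts, best first, with "score" (0 to 1); they miss things now and then, are a little off and sometimes report something else, mostly with a low value. They report only what shows in the picture. A call takes as long as a camera call. They do not tell look-alikes from the thing itself.
- spotter.cut_out(label, camera): "mask" (480x640 bool, what is visible of it).
- spotter.mark_of(label, camera): "centre" ([x, y, z] in mm, in world coordinates, good to about 4 mm: a listed point, or the origin of a listed thing).
The state is a dict: "time": time; "q": joint angles; "dq": joint speeds; "joint_torque": joint torques, N m; "tool_pos": TCP position; "eef_rot": TCP orientation; "force": force on the tool from outside, world axes, zero at the start; "ft_torque": the same for the moment, N m; "finger_gap": finger opening in mm.
Only numpy, scipy, OpenCV 4.12 (cv2) and the standard library are available. Lean on these libraries where they do the work, as an engineer would, in place of code of your own. Each camera call takes 0.05 s, during which the arm holds its last target. There are 200 camera calls.

## Task

Get this heating manifold ready for its pressure test: with the forked puller, not your fingers, pull every blue transit cap that is still fitted straight up off its insert and leave it in the oven tray, then lay the puller back on its mat. On each of the three inserts slacken the hexagonal jam nut, turn the setting screw until its red line points at the green mark, and retighten the nut fully home; never turn a screw while its nut is tight. Leave the red valve lever half open, at 45 degrees to the bar, and do not disturb the mug, spanner and tape.

Things in the scene. Friction and masses are not known exactly. Their poses are not given: they have to be found in the camera images.
- manifold: Steel heating manifold lying on its back, fixed: square bar 34 mm wide along its y axis, from y = -155 to +145 mm, top at 50 mm. Origin on the worktop under its middle. Ports on top at y = -100, 0, +100 mm; pipe tails reach 45 mm to its -x side, below bar height. Ball valve at its +y end.
- valve_lever (a joint): Ball valve lever on an upright pivot: 0 = along the bar, pointing away from the ports (open); grows clockwise from above, towards the manifold's +x; 1.57 = square across (shut); half open = 0.785. Red sleeve 18 mm wide, 79 mm over the worktop at mid-height, 16 mm high, 35 to 100 mm from the pivot. Stays where left; friction 0.15 N m.
- lever_grip (a point): The middle of the red sleeve on the valve lever, 75 mm from the pivot axis, moves with the lever.
- lever_pivot (a point): Point on the lever's pivot axis, at the height of lever_grip; manifold frame (0, 175 mm, 79 mm).
- tool_mat: Black rubber mat, fixed flat on the worktop, 140 mm (x) by 260 mm (y), 3 mm thick, beyond the manifold. Origin at the centre of its underside.
- puller: Forked cap puller lying flat, 178 mm, about 0.14 kg. Its x axis runs from handle to prong tips. Origin on its flat underside in the middle of the slot, where a cap's axis belongs. Steel fork 8 mm thick, 70 mm wide; slot 50 mm wide, open at x = +29, closed at -30 mm. Orange handle 18 mm wide, 18 high, x = -49 to -149 mm, underside level with the fork's.
- puller_grip (a point): Middle of the puller's handle: puller frame (-95, 0, 9) mm.
- tray: Dark steel oven tray, fixed, 200 by 200 mm, floor 3 mm thick, rim 5 mm wide whose top is 6 mm above the worktop. Origin at the centre of its underside.
- mug: White mug, 80 mm across, 90 mm tall; a bystander to leave alone.
- spanner: Steel spanner, 190 mm, lying flat; a bystander to leave alone.
- tape: Yellow roll of tape, 90 mm across, 25 mm high; a bystander to leave alone.
- port_A: Insert A, upright on one of the manifold's ports (which one varies, as does its yaw). Origin on its axis at the bar's top. White dial 68 mm across, top at 18 mm; collar 36 mm across, 18-30 mm; brass hex jam nut 32 mm across flats, 30-46 mm; screw head 54-74 mm. Green mark on the dial 28 mm out, at 1.4 rad anticlockwise from the insert's x axis, shows the wanted setting.
- cap_A: Blue transit cap on insert A, 30 g: an upside-down cup 46 mm across, 66 mm tall, any yaw alike. Origin at the centre of its open rim, z up. Flange 66 mm across, 4 mm thick, underside 20 mm above the origin. Seated, the rim stands on the dial, held by spring clips: about 7 N straight up frees it after 8 mm; it must rise 60 mm to clear the screw. None if already taken off.
- nut_A (a joint): Jam nut of insert A: 0 = tight (hard stop), grows anticlockwise from above as it slackens, to 2.2 rad; slack above 0.25 rad. Flats face the insert's x axis at 0 and every 60 degrees. Stays where left; friction 0.1 N m.
- screw_A (a joint): Setting screw of insert A: angle from the insert's x axis to the red line on its head, anticlockwise from above, 0 to 3 rad; wanted 1.4. Head 20 mm long (along the red line), 12 mm wide, 20 mm high. Friction 0.05 N m; turning it does not turn the nut. Never turn it while its nut is tight.
- port_B: Insert B, upright on one of the manifold's ports (which one varies, as does its yaw). Origin on its axis at the bar's top. White dial 68 mm across, top at 18 mm; collar 36 mm across, 18-30 mm; brass hex jam nut 32 mm across flats, 30-46 mm; screw head 54-74 mm. Green mark on the dial 28 mm out, at 1.2 rad anticlockwise from the insert's x axis, shows the wanted setting.
- cap_B: Blue transit cap on insert B, 30 g: an upside-down cup 46 mm across, 66 mm tall, any yaw alike. Origin at the centre of its open rim, z up. Flange 66 mm across, 4 mm thick, underside 20 mm above the origin. Seated, the rim stands on the dial, held by spring clips: about 7 N straight up frees it after 8 mm; it must rise 60 mm to clear the screw. None if already taken off.
- nut_B (a joint): Jam nut of insert B: 0 = tight (hard stop), grows anticlockwise from above as it slackens, to 2.2 rad; slack above 0.25 rad. Flats face the insert's x axis at 0 and every 60 degrees. Stays where left; friction 0.1 N m.
- screw_B (a joint): Setting screw of insert B: angle from the insert's x axis to the red line on its head, anticlockwise from above, 0 to 3 rad; wanted 1.2. Head 20 mm long (along the red line), 12 mm wide, 20 mm high. Friction 0.05 N m; turning it does not turn the nut. Never turn it while its nut is tight.
- port_C: Insert C, upright on one of the manifold's ports (which one varies, as does its yaw). Origin on its axis at the bar's top. White dial 68 mm across, top at 18 mm; collar 36 mm across, 18-30 mm; brass hex jam nut 32 mm across flats, 30-46 mm; screw head 54-74 mm. Green mark on the dial 28 mm out, at 2.2 rad anticlockwise from the insert's x axis, shows the wanted setting.
- cap_C: Blue transit cap on insert C, 30 g: an upside-down cup 46 mm across, 66 mm tall, any yaw alike. Origin at the centre of its open rim, z up. Flange 66 mm across, 4 mm thick, underside 20 mm above the origin. Seated, the rim stands on the dial, held by spring clips: about 7 N straight up frees it after 8 mm; it must rise 60 mm to clear the screw. None if already taken off.
- nut_C (a joint): Jam nut of insert C: 0 = tight (hard stop), grows anticlockwise from above as it slackens, to 2.2 rad; slack above 0.25 rad. Flats face the insert's x axis at 0 and every 60 degrees. Stays where left; friction 0.1 N m.
- screw_C (a joint): Setting screw of insert C: angle from the insert's x axis to the red line on its head, anticlockwise from above, 0 to 3 rad; wanted 2.2. Head 20 mm long (along the red line), 12 mm wide, 20 mm high. Friction 0.05 N m; turning it does not turn the nut. Never turn it while its nut is tight.
Not all that is in view belongs to the job. Of the things that look like the puller, the smallest one is meant.

How it is judged (in metres and radians):
On the way:
1. every cap still fitted is off its insert (distance between cap_A and port_A above 0.07 m and distance between cap_B and port_B above 0.07 m and distance between cap_C and port_C above 0.07 m), for 0.2 s.
At the end, for the whole second after the job is handed in: Every cap present is in the tray (within 90 mm of its centre in x and y), all three nuts within 0.1 rad of tight, all screws within 0.15 rad of their green marks, the lever at 0.785 rad within 0.13, and the puller at rest with slot centre and handle middle over the mat (value of joint each of nut_A, nut_B, nut_C below 0.1 rad and value of joint screw_A between 1.25 and 1.55 rad and x of cap_A in the frame of tray between -0.09 and 0.09 m and y of cap_A in the frame of tray between -0.09 and 0.09 m and z of each of cap_A, cap_B, cap_C in the frame of tray below 0.08 m and linear speed of each of cap_A, cap_B, cap_C, puller below 0.03 m/s and value of joint screw_B between 1.05 and 1.35 rad and x of cap_B in the frame of tray between -0.09 and 0.09 m and y of cap_B in the frame of tray between -0.09 and 0.09 m and value of joint screw_C between 2.05 and 2.35 rad and x of cap_C in the frame of tray between -0.09 and 0.09 m and y of cap_C in the frame of tray between -0.09 and 0.09 m and value of joint valve_lever between 0.655 and 0.915 rad and x of puller in the frame of tool_mat between -0.07 and 0.07 m and y of puller in the frame of tool_mat between -0.13 and 0.13 m and z of each of puller, puller_grip in the frame of tool_mat below 0.03 m and x of puller_grip in the frame of tool_mat between -0.07 and 0.07 m and y of puller_grip in the frame of tool_mat between -0.13 and 0.13 m); the robot touches nothing.
It fails at once if the mug, spanner or tape is moved more than 3 cm or knocked over (distance of any of mug, spanner, tape from where it was at the start of the episode above 0.03 m or angle between any of mug, spanner, tape's own z axis and vertical above 0.5 rad).
It fails at once if a screw is turned while its jam nut is still (or again) tight ((value of joint nut_A below 0.2 rad and (velocity of joint screw_A above 0.15 rad/s or velocity of joint screw_A below -0.15 rad/s)) or (value of joint nut_B below 0.2 rad and (velocity of joint screw_B above 0.15 rad/s or velocity of joint screw_B below -0.15 rad/s)) or (value of joint nut_C below 0.2 rad and (velocity of joint screw_C above 0.15 rad/s or velocity of joint screw_C below -0.15 rad/s))).
It fails at once if a cap is gripped with the fingers while it still sits on its insert ((contact force between the fingers and cap_A above 3 N and distance between cap_A and port_A below 0.03 m) or (contact force between the fingers and cap_B above 3 N and distance between cap_B and port_B below 0.03 m) or (contact force between the fingers and cap_C above 3 N and distance between cap_C and port_C below 0.03 m)).
Of cap_A, cap_B, cap_C only 1 to 3 are there at a start; the rules pass over those that are not, and their reading is None.
At some moment in a run one of puller may be knocked a few centimetres aside while the robot is not near it.
It also fails if it takes over 210 s, if anything falls off the work surface, if the arm or the gripper's body presses on something with over 40 N, if the wrist force passes 120 N, or if a joint passes its speed limit or range.

## Working session

There is one attempt and no reset: what is moved stays moved. The work goes in short steps, Python scripts to look and compute and a shell command to move; the robot and the scene stay as the last step left them, time stands still between calls to the robot, and variables do not carry over. Pictures are saved under pics/ and viewed, about 12 in all and at most 16, crops included, and the job is handed in when it is done.

```bash
mkdir -p pics; ls
cat > h.py <<'E'
import numpy as np, cv2, json
from scipy.spatial.transform import Rotation as R
from bench import arm, viewer, workorder, spotter
def snap(c,fn=None):
    m=viewer.camera_model(c); im=viewer.camera(c)
    if fn: cv2.imwrite('pics/'+fn,im[:,:,::-1])
    return im,m
def K(m):
    f=240/np.tan(np.radians(m['fov_y'])/2); return f,m['cx'],m['cy'],m['k1'],np.array(m['cam_to_world'])
def ray(m,uv):
    f,cx,cy,k1,T=K(m); d=np.array([(uv[0]-cx)/f,(uv[1]-cy)/f]); u=d.copy()
    for _ in range(20): u=d/(1+k1*(u@u))
    return T[:3,3],T[:3,:3]@np.array([u[0],u[1],1])
def atz(m,uv,z):
    o,d=ray(m,uv); return o+d*(z-o[2])/d[2]
def proj(m,p):
    f,cx,cy,k1,T=K(m); q=T[:3,:3].T@(np.array(p)-T[:3,3]); u=q[:2]/q[2]; u=u*(1+k1*(u@u)); return np.array([cx+f*u[0],cy+f*u[1]])
def st():
    s=arm.sense(); r=R.from_quat(s['eef_rot']); x=r.as_matrix()[:,0]
    return s,r
def go(p,yaw=None,opening=None):
    """rows units to reach world point p (TCP) with tool down, tool y axis at world yaw (mod pi)"""
    s,r=st(); M=r.as_matrix(); sh=M.T@(np.array(p)-s['tool_pos'])/25
    y=M[:,1]; out=[sh.round(3)]
    if yaw is not None:
        cur=np.arctan2(y[1],y[0]); d=(yaw-cur+np.pi/2)%np.pi-np.pi/2
        c,sn=np.cos(yaw if 0 else cur+d),np.sin(cur+d); yv=np.array([c,sn,0]); z=np.array([0,0,-1.]); x=np.cross(yv,z)
        out.append((r.inv()*R.from_matrix(np.c_[x,yv,z])).as_rotvec().round(4))
    print('shift',out[0],'turn',out[1:] ,'q7',round(s['q'][6],2))
E
python3 - <<'E'
from h import *
for c in ['top','side']:
    im,m=snap(c,c+'0.png')
    for l in ['manifold','puller','puller_grip','tool_mat','tray','mug','spanner','tape','lever_grip','lever_pivot','port_A','port_B','port_C','cap_A','screw_A','nut_A']:
        try: print(c,l,[(round(d['score'],2),np.round(d['centre']).tolist()) for d in spotter.mark_of(l,c)][:5])
        except Exception as e: print(l,repr(e)[:100])
s,r=st(); print(s['time'],s['tool_pos'],r.as_matrix().round(2).tolist())
E
```

```text
pics
top manifold [(0.61, [476.0, 13.0, -0.0])]
top puller [(0.84, [707.0, -47.0, 2.0]), (0.73, [250.0, -326.0, -3.0]), (0.56, [545.0, -683.0, 0.0])]
top puller_grip [(0.77, [530.0, -549.0, 12.0]), (0.74, [129.0, -270.0, 9.0]), (0.59, [716.0, 51.0, 18.0])]
top tool_mat [(0.79, [687.0, 10.0, -2.0])]
top tray [(0.64, [467.0, -332.0, -0.0])]
top mug [(0.55, [680.0, 288.0, 3.0])]
top spanner [(0.82, [530.0, 415.0, 2.0]), (0.41, [354.0, 356.0, -0.0]), (0.27, [475.0, 12.0, -3.0])]
top tape [(0.74, [355.0, 354.0, -3.0])]
top lever_grip [(0.79, [518.0, 258.0, 79.0]), (0.21, [353.0, 356.0, -3.0])]
top lever_pivot [(0.77, [488.0, 187.0, 79.0]), (0.29, [716.0, 49.0, 18.0])]
top port_A [(0.75, [471.0, 16.0, 46.0])]
top port_B [(0.84, [476.0, 113.0, 53.0])]
top port_C [(0.42, [469.0, -85.0, 52.0])]
top cap_A []
screw_A ValueError('it knows: cap_A, cap_B, cap_C, lever_grip, lever_pivot, manifold, mug, port_A, port_B, p
nut_A ValueError('it knows: cap_A, cap_B, cap_C, lever_grip, lever_pivot, manifold, mug, port_A, port_B, p
side manifold [(0.67, [475.0, 11.0, 1.0])]
side puller [(0.89, [706.0, -44
[... 332 characters left out ...]

side spanner [(0.54, [530.0, 416.0, 2.0]), (0.36, [475.0, 12.0, -3.0]), (0.35, [685.0, 292.0, 3.0])]
side tape [(0.69, [350.0, 360.0, -3.0])]
side lever_grip [(0.44, [518.0, 254.0, 80.0])]
side lever_pivot [(0.88, [487.0, 187.0, 76.0])]
side port_A [(0.77, [479.0, 15.0, 47.0])]
side port_B [(0.64, [484.0, 110.0, 51.0])]
side port_C [(0.64, [472.0, -86.0, 49.0])]
side cap_A []
screw_A ValueError('it knows: cap_A, cap_B, cap_C, lever_grip, lever_pivot, manifold, mug, port_A, port_B, p
nut_A ValueError('it knows: cap_A, cap_B, cap_C, lever_grip, lever_pivot, manifold, mug, port_A, port_B, p
1.5 [229.31774282 687.78369778 239.28058898] [[-0.95, 0.32, 0.0], [0.32, 0.95, -0.0], [-0.0, 0.0, -1.0]]
```

Run:
```python
from h import *
# caps + measure pullers via known images
for c in ['top','side']:
    viewer.camera(c)
    for l in ['cap_B','cap_C']:
        print(c,l,[(round(d['score'],2),np.round(d['centre']).tolist()) for d in spotter.mark_of(l,c)][:5])
    for d in spotter.cut_out('puller',c)[:4]:
        ys,xs=np.nonzero(d['mask']); m=viewer.camera_model(c)
        P=np.array([atz(m,(x,y),8)[:2] for x,y in zip(xs,ys)],np.float32); (ctr,sz,a)=cv2.minAreaRect(P); print(c,'puller',round(d['score'],2),np.round(ctr),np.round(sz),len(xs))
```

```text
top cap_B [(0.29, [476.0, 14.0, -0.0])]
top cap_C [(0.55, [469.0, -89.0, 68.0])]
top puller 0.97 [ 175. -291.] [104. 252.] 1325
top puller 0.94 [ 534. -598.] [100. 251.] 1171
top puller 0.64 [715.  12.] [175.  71.] 531
side cap_B [(0.68, [690.0, 290.0, 0.0])]
side cap_C [(0.86, [473.0, -87.0, 65.0])]
side puller 0.73 [ 171. -292.] [110. 262.] 1865
side puller 0.63 [ 531. -593.] [103. 267.] 2200
side puller 0.6 [714.  22.] [199.  70.] 391
```

View pics/top0.png

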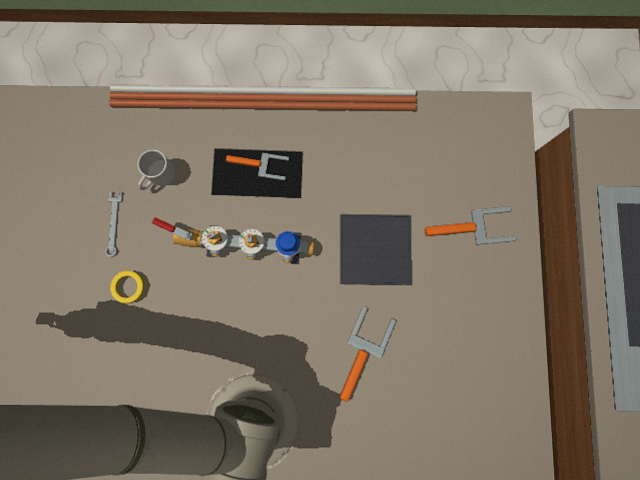

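View pics/side0.png

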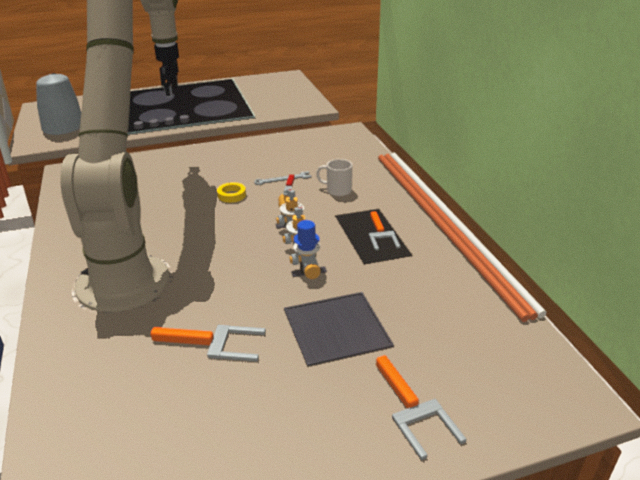

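Run:
```python
from h import *
m=viewer.camera_model('wrist'); s,r=st()
T=np.array(m['cam_to_world']); M=r.as_matrix()
print('cam in tool',(M.T@(T[:3,3]-s['tool_pos'])).round(1),(M.T@T[:3,:3]).round(3).tolist(),m['fov_y'],m['k1'],s['finger_gap'],s['force'])
go([690,10,290],0)
go([690,10,290],np.pi/2)
```

```text
cam in tool [  80.3    0.4 -133.9] [[0.0, -0.95, -0.313], [1.0, 0.001, -0.001], [0.001, -0.313, 0.95]] 67.2477372870527 -0.07461717767911362 85.45194636670257 [ 0.50185064 -0.67749668  0.084215  ]
shift [-26.055 -19.893  -2.027] turn [array([0.0000e+00, 1.0000e-04, 1.2491e+00])] q7 -0.08
shift [-26.055 -19.893  -2.027] turn [array([-0.000e+00,  1.000e-04, -3.217e-01])] q7 -0.08
```

```bash
python3 -c "
from h import *
go([705,50,290],0)"
```

```text
shift [-26.119 -18.185  -2.027] turn [array([0.0000e+00, 1.0000e-04, 1.2491e+00])] q7 -0.08
```

```bash
r='-26.1 -18.2 -2.0 0 0 1.25 1'; python3 -m crank '-26.1 -18.2 -2.0 0 0 1.25 1;-26.1 -18.2 -2.0 0 0 1.25 1;-26.1 -18.2 -2.0 0 0 1.25 1;-26.1 -18.2 -2.0 0 0 1.25 1;-26.1 -18.2 -2.0 0 0 1.25 1;-26.1 -18.2 -2.0 0 0 1.25 1;-26.1 -18.2 -2.0 0 0 1.25 1;-26.1 -18.2 -2.0 0 0 1.25 1;-26.1 -18.2 -2.0 0 0 1.25 1;-26.1 -18.2 -2.0 0 0 1.25 1;-26.1 -18.2 -2.0 0 0 1.25 1;-26.1 -18.2 -2.0 0 0 1.25 1;-26.1 -18.2 -2.0 0 0 1.25 1;-26.1 -18.2 -2.0 0 0 1.25 1;-26.1 -18.2 -2.0 0 0 1.25 1;-26.1 -18.2 -2.0 0 0 1.25 1;-26.1 -18.2 -2.0 0 0 1.25 1;-26.1 -18.2 -2.0 0 0 1.25 1;-26.1 -18.2 -2.0 0 0 1.25 1;-26.1 -18.2 -2.0 0 0 1.25 1'
```

```text
time: 3.9
tool_pos: [703.8, 51.8, 289.2]
eef_rot: [0.707, 0.708, 0.0, -0.0]
force: [-1.3, 0.2, -0.3]
finger_gap: 85.4
```

```bash
cat >> h.py <<'E'
def rect(label,c,z,n=0):
    ds=spotter.cut_out(label,c); m=viewer.camera_model(c)
    for d in ds[:3]:
        ys,xs=np.nonzero(d['mask']); P=np.array([atz(m,(x,y),z)[:2] for x,y in zip(xs[::3],ys[::3])],np.float32)
        ctr,sz,a=cv2.minAreaRect(P); w,v=np.linalg.eigh(np.cov(P.T)); v=v[:,1]
        print(label,c,round(d['score'],2),'ctr',np.round(ctr,1),'sz',np.round(sz,1),'axis',np.degrees(np.arctan2(v[1],v[0])).round(1))
def marks(c,*ls):
    for l in ls: print(c,l,[(round(d['score'],2),np.round(d['centre'],1).tolist()) for d in spotter.mark_of(l,c)][:4])
E
python3 - <<'E'
from h import *
s,r=st(); print(s['time'],s['tool_pos'],s['q'])
im,m=snap('wrist','w1.png')
marks('wrist','puller','puller_grip','tool_mat'); rect('puller','wrist',11)
# orange handle
hsv=cv2.cvtColor(im,cv2.COLOR_RGB2HSV); mk=(hsv[...,1]>170)&(hsv[...,0]<15)&(hsv[...,2]>90)
n,l,stt,c=cv2.connectedComponentsWithStats(mk.astype(np.uint8)); 
for i in range(1,n):
    if stt[i,4]>300:
        ys,xs=np.nonzero(l==i); P=np.array([atz(m,(x,y),21)[:2] for x,y in zip(xs,ys)],np.float32); print(stt[i],cv2.minAreaRect(P))
E
```

```text
3.9 [703.77452663  51.78104966 289.22151255] [-0.38561574  0.55297914  0.3760266   1.61182346 -0.22923394  1.02094612
  0.06134597]
wrist puller []
wrist puller_grip [(0.92, [718.2, 47.4, 13.5]), (0.18, [471.0, -82.2, 50.6])]
wrist tool_mat [(0.68, [690.9, 11.1, 1.4])]
puller wrist 0.89 ctr [ 224.3 -305. ] sz [109.9  62.5] axis 55.6
puller wrist 0.85 ctr [714.9  11.7] sz [175.6  69.5] axis 81.4
[ 81   0  24  25 426] ((472.14691162109375, 249.08213806152344), (25.834827423095703, 21.264963150024414), 65.94219970703125)
[ 317  152   29   86 1338] ((718.916259765625, 52.230892181396484), (98.50787353515625, 17.829965591430664), 81.56120300292969)
```

View pics/w1.png

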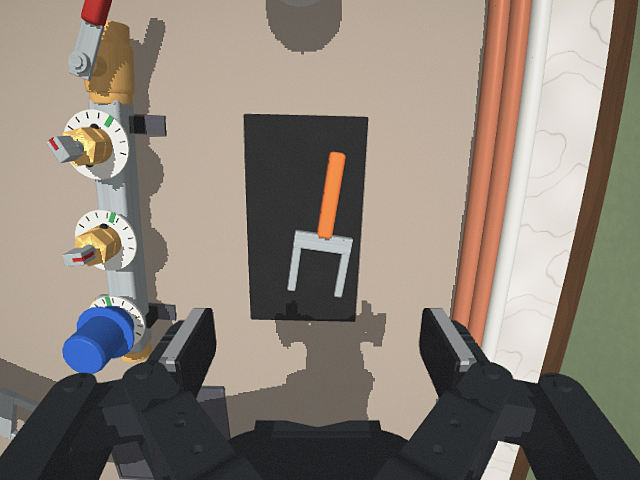

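```bash
python3 -c "
from h import *
go([715.4,28.5,60],-0.148);go([715.4,28.5,14],-0.148)"
```

```text
shift [-0.886  0.446  9.179] turn [array([ 0.0002, -0.0002,  0.1482])] q7 0.06
shift [-0.886  0.446 11.019] turn [array([ 0.0002, -0.0002,  0.1482])] q7 0.06
```

```bash
python3 -m crank '-0.89 0.45 9.18 0 0 0.148 0.3;-0.89 0.45 9.18 0 0 0.148 0.3;-0.89 0.45 9.18 0 0 0.148 0.3;-0.89 0.45 9.18 0 0 0.148 0.3;-0.89 0.45 9.18 0 0 0.148 0.3;-0.89 0.45 9.18 0 0 0.148 0.3;-0.89 0.45 9.18 0 0 0.148 0.3;-0.89 0.45 9.18 0 0 0.148 0.3'; python3 -c "
from h import *
s,r=st();print(s['q'].round(3) if hasattr(s['q'],'round') else s['q']);go([715.4,28.5,14],-0.148)
im,m=snap('wrist','w2.png'); hsv=cv2.cvtColor(im,cv2.COLOR_RGB2HSV); mk=(hsv[...,1]>170)&(hsv[...,0]<15)&(hsv[...,2]>90)
n,l,stt,c=cv2.connectedComponentsWithStats(mk.astype(np.uint8)); 
for i in range(1,n):
    if stt[i,4]>300:
        ys,xs=np.nonzero(l==i); P=np.array([atz(m,(x,y),21)[:2] for x,y in zip(xs,ys)],np.float32); print(stt[i],cv2.minAreaRect(P))
"
```

```text
time: 4.95
tool_pos: [717.0, 27.7, 62.2]
eef_rot: [0.758, 0.653, 0.001, 0.001]
force: [0.3, 1.0, 0.5]
finger_gap: 55.7
[-0.298  0.809  0.3    1.75  -0.368  0.635  0.064]
shift [ 0.019 -0.074  1.929] turn [array([ 0.0032, -0.0007, -0.0007])] q7 0.06
[298 138  34 179 399] ((727.2505493164062, 53.63419723510742), (15.148157119750977, 95.38452911376953), 0.6404895186424255)
```

```bash
python3 -c "
from h import *
im=cv2.imread('pics/w2.png'); m=viewer.camera_model('wrist'); hsv=cv2.cvtColor(im,cv2.COLOR_BGR2HSV); mk=(hsv[...,1]>150)&(hsv[...,0]<20)&(hsv[...,2]>40)
n,l,stt,c=cv2.connectedComponentsWithStats(mk.astype(np.uint8)); 
for i in range(1,n):
    if stt[i,4]>300:
        ys,xs=np.nonzero(l==i); P=np.array([atz(m,(x,y),21)[:2] for x,y in zip(xs,ys)],np.float32); print(stt[i],cv2.minAreaRect(P))
"
```

```text
[ 296  138   37  184 3122] ((719.4724731445312, 52.27048873901367), (97.921142578125, 17.6909236907959), 81.52308654785156)
```

```bash
python3 -m crank '0 -0.04 1.4 0 0 0 0.3;0 -0.04 1.83 0 0 0 0.3;0 -0.04 1.83 0 0 0 0;0 -0.04 1.83 0 0 0 -1;0 -0.04 1.83 0 0 0 -1;0 -0.04 1.83 0 0 0 -1;0 -0.04 1.83 0 0 0 -1;0 -0.04 1.83 0 0 0 -1;0 -0.04 1.83 0 0 0 -1;0 -0.04 1.83 0 0 0 -1;0 -0.04 1.83 0 0 0 -1;0 -0.04 1.83 0 0 0 -1'
```

```text
time: 6.2
tool_pos: [715.6, 27.6, 15.8]
eef_rot: [0.758, 0.653, 0.001, 0.001]
force: [-1.2, -0.2, 7.0]
finger_gap: 16.2
```

```bash
python3 -c "
from h import *
go([715.6,27.6,200]);go([475,-40,330],0)"
```

```text
shift [ 5.000e-03  1.500e-02 -7.369e+00] turn [] q7 0.08
shift [ -4.095  -9.089 -12.592] turn [array([ 0.0023, -0.0003, -0.149 ])] q7 0.08
```

```bash
python3 -m crank '0 0 -1 0 0 0 -1;0 0 -3 0 0 0 -1;0 0 -5 0 0 0 -1;0 0 -6.5 0 0 0 -1;-0.8 -1.8 -8 0 0 -0.03 -1;-1.6 -3.6 -9.5 0 0 -0.06 -1;-2.5 -5.4 -11 0 0 -0.1 -1;-3.2 -7 -12 0 0 -0.12 -1;-3.8 -8.4 -12.6 0 0 -0.14 -1;-4.1 -9.1 -12.6 0 0 -0.149 -1;-4.1 -9.1 -12.6 0 0 -0.149 -1;-4.1 -9.1 -12.6 0 0 -0.149 -1;-4.1 -9.1 -12.6 0 0 -0.149 -1'
python3 - <<'E'
from h import *
s,r=st(); print(s['time'],s['tool_pos'],s['q'],s['force'],s['finger_gap'])
im,m=snap('wrist','w3.png')
marks('wrist','puller','port_A','port_B','port_C','cap_C','lever_grip','lever_pivot','manifold')
np.save('w3.npy',m['cam_to_world'])
E
```

```text
time: 7.5
tool_pos: [475.1, -39.6, 329.3]
eef_rot: [0.707, 0.707, 0.0, 0.0]
force: [-0.0, -0.4, -0.9]
finger_gap: 16.4
7.5 [475.0755373  -39.58610976 329.34056207] [-0.39464795  0.19752933  0.43558394  2.05676378 -0.10571009  0.90693608
  0.09908327] [-0.03268332 -0.38407847 -0.90910838] 16.402038176885497
wrist puller [(0.84, [251.6, -327.8, 2.7])]
wrist port_A [(0.98, [472.9, 16.5, 50.9])]
wrist port_B [(0.93, [482.3, 112.4, 48.8])]
wrist port_C []
wrist cap_C []
wrist lever_grip []
wrist lever_pivot []
wrist manifold []
```

View pics/w3.png

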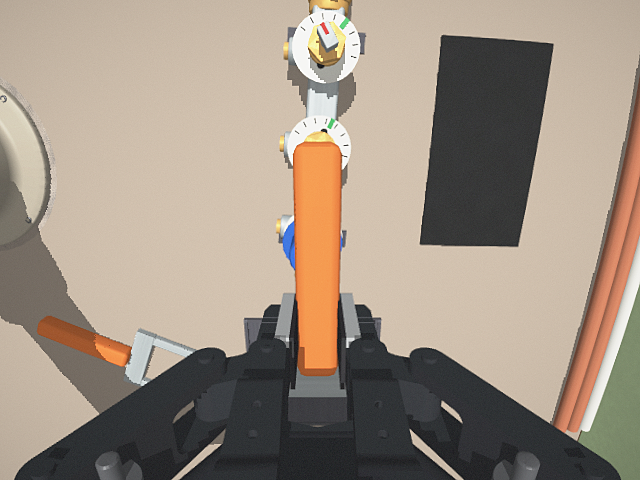

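```bash
python3 -m crank '0 1.5 0 0 0 0 -1;0 3 0 0 0 0 -1;0 4 0 0 0 0 -1;0 4 0 0 0 0 -1;0 4 0 0 0 0 -1;0 4 0 0 0 0 -1'
cat > dial.py <<'E'
from h import *
def dials(im,m):
    hsv=cv2.cvtColor(im,cv2.COLOR_RGB2HSV)
    # flange/cap blue
    b=((hsv[...,0]>100)&(hsv[...,0]<130)&(hsv[...,1]>130)).astype(np.uint8)
    n,l,stt,c=cv2.connectedComponentsWithStats(b)
    for i in range(1,n):
        if stt[i,4]>300: print('blue',stt[i],c[i])
    w=((hsv[...,1]<40)&(hsv[...,2]>190)).astype(np.uint8)
    n,l,stt,c=cv2.connectedComponentsWithStats(w)
    for i in range(1,n):
        if stt[i,4]>300: 
            cs,_=cv2.findContours((l==i).astype(np.uint8),cv2.RETR_EXTERNAL,cv2.CHAIN_APPROX_NONE); h=cv2.convexHull(cs[0])[:,0]
            P=np.array([atz(m,p,68)[:2] for p in h],np.float32); (x,y),r=cv2.minEnclosingCircle(P); print('white',stt[i],'c',np.round([x,y],1),'r',round(r,1))
E
python3 - <<'E'
from dial import *
s,r=st(); print(s['time'],s['tool_pos'])
im,m=snap('wrist','w4.png'); dials(im,m)
marks('wrist','port_A','port_B','port_C','cap_C','lever_grip','lever_pivot','manifold')
cv2.imwrite('pics/w4c.png',cv2.resize(im[0:320,130:450,::-1],None,fx=1.8,fy=1.8,interpolation=cv2.INTER_CUBIC))
E
```

```text
time: 8.55
tool_pos: [573.5, -40.2, 328.9]
eef_rot: [0.707, 0.707, -0.0, -0.0]
force: [0.3, -0.5, -0.7]
finger_gap: 16.3
8.55 [573.5310043  -40.15041771 328.87102375]
blue [ 191  214   62   63 2955] [220.57834179 244.99864636]
white [ 533    0  107  421 8599] c [911.  -97.4] r 271.9
white [ 195    6   67   78 2186] c [486.2 117.3] r 38.3
white [ 184   90   76   89 2608] c [474.4  27. ] r 47.1
white [  132    95   367   261 15502] c [ 573.5 -115.1] r 219.3
white [ 74 328  70  35 604] c [ 296.7 -237.8] r 49.3
wrist port_A [(0.55, [475.1, 17.3, 50.8]), (0.42, [575.4, -20.8, 326.6])]
wrist port_B []
wrist port_C [(0.6, [469.0, -84.5, 45.5])]
wrist cap_C [(0.55, [469.9, -84.5, 65.9])]
wrist lever_grip [(0.19, [468.9, -86.2, 46.3])]
wrist lever_pivot [(0.52, [485.4, 115.7, 50.9])]
wrist manifold []
```

View pics/w4c.png

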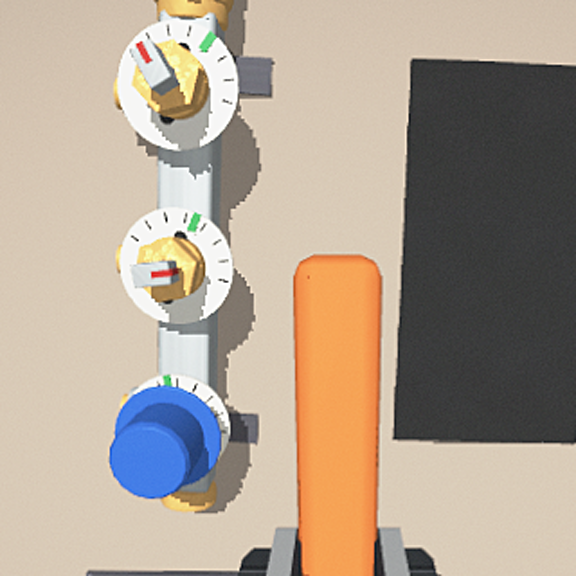

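Run:
```python
from h import *
m=viewer.camera_model('wrist')
for n,c,z in [('A',(175,265),68),('B',(178,84),68),('C flange',(168.5,439),92),('C captop',(150,460),134)]:
    print(n,atz(m,(130+c[0]/1.8,c[1]/1.8),z).round(1))
# image of candidate flange circle edges for C at several guesses
im=cv2.imread('pics/w4.png')
hsv=cv2.cvtColor(im,cv2.COLOR_BGR2HSV); b=((hsv[...,0]>100)&(hsv[...,0]<130)&(hsv[...,1]>110)&(hsv[...,2]>60))
from scipy.optimize import minimize
th=np.linspace(0,2*np.pi,72)
def sil(x,y,dz=0):
    pts=[]
    for rr,z in [(33,88),(33,92),(23,68),(23,134)]:
        pts+= [proj(m,(x+rr*np.cos(t),y+rr*np.sin(t),z)) for t in th]
    mk=np.zeros((480*4,640*4),np.uint8)
    for k in range(0,288,72):pass
    P=np.array(pts).reshape(4,72,2)
    cv2.fillConvexPoly(mk,cv2.convexHull(np.float32(P[:2].reshape(-1,2)*4).astype(int)),1)
    cv2.fillConvexPoly(mk,cv2.convexHull(np.float32(P[2:].reshape(-1,2)*4).astype(int)),1)
    return cv2.resize(mk.astype(np.float32),(640,480),interpolation=cv2.INTER_AREA)
f=lambda p: np.abs(sil(*p)-b).sum()
r=minimize(f,[470,-87],method='Nelder-Mead',options=dict(initial_simplex=[[470,-87],[475,-87],[470,-82]],xatol=.1)); print(r.x,r.fun)
```

```text
A [478.1  15.   68. ]
B [485.9 114.4  68. ]
C flange [472.3 -86.4  92. ]
C captop [472.7 -84.1 134. ]
[471.41518354 -86.66715336] 245.125
```

```bash
python3 -c "
from h import *
go([640,-86.7,220],-np.pi/2)"
```

```text
shift [-1.875  2.626  4.371] turn [array([ 4.0000e-04,  1.0000e-04, -1.5706e+00])] q7 0.16
```

```bash
python3 -m crank '-0.2 0.3 0.4 0 0 0.15 -1;-0.4 0.6 0.9 0 0 0.3 -1;-0.6 0.9 1.3 0 0 0.45 -1;-0.8 1.2 1.8 0 0 0.6 -1;-1 1.5 2.2 0 0 0.75 -1;-1.2 1.8 2.6 0 0 0.9 -1;-1.4 2.1 3.1 0 0 1.05 -1;-1.6 2.3 3.5 0 0 1.2 -1;-1.8 2.6 3.9 0 0 1.35 -1;-1.87 2.63 4.2 0 0 1.5 -1;-1.87 2.63 4.37 0 0 1.571 -1;-1.87 2.63 4.37 0 0 1.571 -1;-1.87 2.63 4.37 0 0 1.571 -1'; python3 -c "
from h import *
s,r=st();print(s['q'],r.as_matrix().round(3).tolist())
go([636,-86.7,87])"
```

```text
time: 10.25
tool_pos: [640.3, -86.5, 219.8]
eef_rot: [1.0, 0.001, -0.0, 0.0]
force: [0.5, -0.9, -1.1]
finger_gap: 15.9
[-0.43688685  0.64031737  0.78207839  1.83986553 -0.56737526  0.89978091
 -0.95522758] [[1.0, 0.002, -0.0], [0.002, -1.0, -0.0], [-0.0, 0.0, -1.0]]
shift [-0.171  0.007  5.313] turn [] q7 -0.96
```

Lower to the approach height, then check fork against cap with the fixed cameras.

```bash
python3 -m crank '-0.17 0 1.5 0 0 0 -1;-0.17 0 3 0 0 0 -1;-0.17 0 4.5 0 0 0 -1;-0.17 0 5.3 0 0 0 -1;-0.17 0 5.3 0 0 0 -1;-0.17 0 5.3 0 0 0 -1;-0.17 0 5.3 0 0 0 -1'
python3 - <<'E'
from h import *
s,r=st(); print(s['tool_pos'])
a,ma=snap('side'); marks('side','puller','cap_C','puller_grip')
b,mb=snap('top'); marks('top','puller','cap_C','puller_grip')
def crop(im,u,v,w,h,k): return cv2.resize(im[v:v+h,u:u+w,::-1],None,fx=k,fy=k,interpolation=cv2.INTER_CUBIC)
cv2.imwrite('pics/c5.png',np.hstack([crop(a,270,180,130,140,3),crop(b,230,150,130,140,3)]))
print(proj(ma,[471.5,-86.7,68]),proj(mb,[471.5,-86.7,134]))
E
```

```text
time: 10.95
tool_pos: [637.0, -87.1, 89.0]
eef_rot: [1.0, 0.0, 0.001, 0.0]
force: [-0.3, 0.4, -0.9]
finger_gap: 16.5
[636.95647591 -87.06802071  89.04307811]
side puller [(0.97, [544.0, -679.4, 5.2]), (0.66, [529.5, 416.3, 3.1]), (0.65, [560.8, -83.0, 76.5]), (0.61, [250.0, -324.0, -0.3])]
side cap_C [(0.77, [471.4, -84.4, 62.2])]
side puller_grip [(0.98, [128.8, -270.5, 14.3]), (0.76, [659.0, -83.8, 85.6]), (0.69, [527.6, -549.4, 10.3]), (0.23, [471.8, -332.2, 0.9])]
top puller [(0.95, [252.3, -326.9, 0.3]), (0.85, [544.2, -683.2, -1.8]), (0.62, [562.0, -82.9, 79.5])]
top cap_C [(0.7, [467.3, -88.3, 68.3]), (0.66, [683.4, 8.2, -1.8]), (0.25, [477.1, 113.2, 51.9])]
top puller_grip [(0.88, [655.1, -82.0, 88.6]), (0.79, [129.4, -270.5, 14.2]), (0.59, [528.1, -547.5, 11.2])]
[307.32678624 246.00107228] [286.86542131 239.95211176]
```

View pics/c5.png

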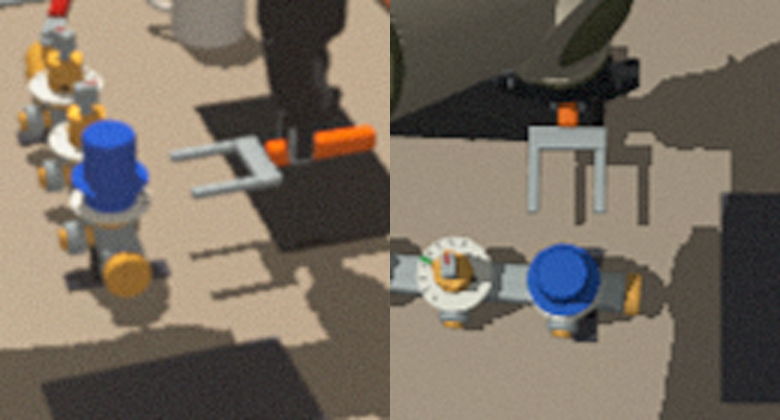

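Run:
```python
from h import *
from scipy.optimize import minimize
th=np.linspace(0,2*np.pi,72)
def sil(m,x,y):
    P=np.array([[proj(m,(x+rr*np.cos(t),y+rr*np.sin(t),z)) for t in th] for rr,z in [(33,88),(33,92),(23,68),(23,134)]])
    mk=np.zeros((480*8,640*8),np.uint8)
    for q in (P[:2],P[2:]): cv2.fillConvexPoly(mk,cv2.convexHull((q.reshape(-1,2)*8+3.5).astype(np.int32)),1)
    return cv2.resize(mk.astype(np.float32),(640,480),interpolation=cv2.INTER_AREA)
def forkmask(m,x,y,z):
    mk=np.zeros((480*8,640*8),np.uint8)
    for bx in ([(-40,-35),(-40,35),(-30,35),(-30,-35)],[(-40,25),(29,25),(29,35),(-40,35)],[(-40,-25),(29,-25),(29,-35),(-40,-35)]):
        q=np.array([proj(m,(x-a,y-b,zz)) for a,b in bx for zz in (z,z+8)]); cv2.fillConvexPoly(mk,cv2.convexHull((q*8+3.5).astype(np.int32)),1)
    return cv2.resize(mk.astype(np.float32),(640,480),interpolation=cv2.INTER_AREA)
for c in ['top','side']:
    im,m=snap(c); hsv=cv2.cvtColor(im,cv2.COLOR_RGB2HSV).astype(int)
    b=((hsv[...,0]>100)&(hsv[...,0]<130)&(hsv[...,1]>110)&(hsv[...,2]>60)).astype(float)
    u,v=proj(m,[471.5,-86.7,100]).astype(int); w=np.zeros_like(b); w[v-40:v+40,u-40:u+40]=1; b*=w
    f=lambda p: np.abs(sil(m,*p)-b).sum()
    r=minimize(f,[470,-87],method='Nelder-Mead',options=dict(initial_simplex=[[470,-87],[476,-87],[470,-81]],xatol=.1)); print(c,'cap',r.x.round(1),round(r.fun),b.sum())
    # fork: similarity of colour: bluish-grey bright
    u,v=proj(m,[562,-86.7,80]).astype(int); sub=im[v-25:v+25,u-25:u+25].astype(int)
    g=((hsv[...,2]>110)&((im[...,2].astype(int)-im[...,0])>-12)&(hsv[...,0]>60)).astype(float); w=np.zeros_like(g); w[v-25:v+25,u-25:u+25]=1
    # exclude cap
    w*=(1-cv2.dilate(b,np.ones((5,5)))); g*=w
    ff=lambda p:(np.abs(forkmask(m,p[0],p[1],76)-g)*w).sum()
    r=minimize(ff,[562,-86],method='Nelder-Mead',options=dict(initial_simplex=[[562,-86],[568,-86],[562,-80]],xatol=.1)); print(c,'fork',r.x.round(1),round(r.fun),g.sum())
print(st()[0]['tool_pos'])
```

```text
top cap [470.6 -87.2] 41 447.0
top fork [568.3 -86.9] 125 274.0
side cap [469.8 -83.6] 81 533.0
side fork [565.3 -82.6] 197 143.0
[636.00553966 -86.6273512   87.40947833]
```

```bash
python3 -m crank '-0.6 0 0 0 0 0 -1;-1.2 0 0 0 0 0 -1;-1.8 0 0 0 0 0 -1;-2.4 0 0 0 0 0 -1;-3 0 0 0 0 0 -1;-3.4 0 0 0 0 0 -1;-3.68 0 0 0 0 0 -1;-3.68 0 0 0 0 0 -1;-3.68 0 0 0 0 0 -1;-3.68 0 0 0 0 0 -1'
```

```text
time: 12.45
tool_pos: [544.7, -86.7, 87.3]
eef_rot: [1.0, 0.0, 0.0, 0.0]
force: [-0.1, 0.1, -1.1]
finger_gap: 16.3
```

```bash
python3 -m crank '0 0 -0.15 0 0 0 -1;0 0 -0.3 0 0 0 -1;0 0 -0.45 0 0 0 -1;0 0 -0.6 0 0 0 -1;0 0 -0.75 0 0 0 -1;0 0 -0.9 0 0 0 -1;0 0 -1.1 0 0 0 -1;0 0 -1.3 0 0 0 -1;0 0 -1.3 0 0 0 -1'
python3 - <<'E'
from h import *
s,r=st(); print(s['tool_pos'],s['force'],s['ft_torque'])
a,ma=snap('side'); marks('side','cap_C','puller_grip'); 
b,mb=snap('wrist')
def crop(im,u,v,w,h,k): return cv2.resize(im[v:v+h,u:u+w,::-1],None,fx=k,fy=k,interpolation=cv2.INTER_CUBIC)
cv2.imwrite('pics/c6.png',crop(a,250,150,130,140,4))
E
```

```text
time: 13.35
tool_pos: [544.3, -86.7, 120.6]
eef_rot: [1.0, -0.0, 0.001, 0.0]
force: [0.0, 0.7, -1.4]
finger_gap: 16.4
[544.28935449 -86.74715669 120.56109534] [ 0.04332327  0.68073455 -1.35283905] [-0.03138298 -0.03842089 -0.06981492]
side cap_C [(0.86, [472.2, -84.2, 91.6])]
side puller_grip [(0.88, [566.0, -85.1, 117.3]), (0.86, [529.4, -550.6, 11.0]), (0.79, [125.8, -269.9, 16.3])]
```

View pics/c6.png

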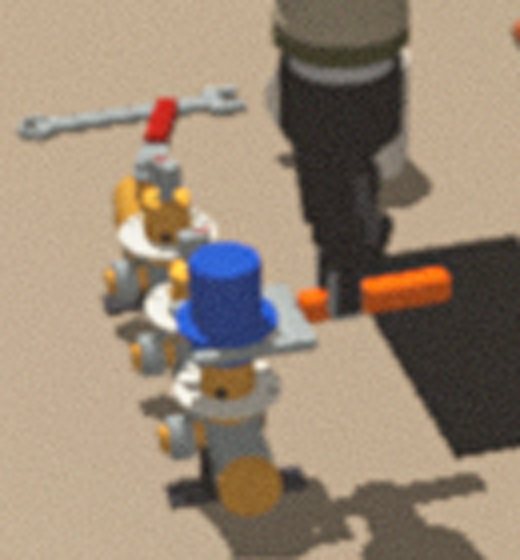

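```bash
python3 -m crank '0 0 -0.6 0 0 0 -1;0 0 -1.2 0 0 0 -1;0 0 -1.8 0 0 0 -1;0 0 -2.2 0 0 0 -1;0 0.6 -2.2 0 0 0 -1;0 1.4 -2.2 0 0 0 -1;0 2.2 -2.2 0 0 0 -1;0 3 -2.2 0 0 0 -1;0 3.8 -2.2 0 0 0 -1;0 4.6 -2.2 0 0 0 -1;0 5.4 -2.2 0 0 0 -1;0 6.2 -2.2 0 0 0 -1;0 7 -2.2 0 0 0 -1;0 7.8 -2.2 0 0 0 -1;0 8.6 -2.2 0 0 0 -1;0 9.2 -2.2 0 0 0 -1;0 9.7 -2.2 0 0 0 -1;0 9.7 -2.2 0 0 0 -1;0 9.7 -2.2 0 0 0 -1'
python3 - <<'E'
from h import *
s,r=st(); print(s['tool_pos'],s['force'],s['q'])
a,ma=snap('top'); marks('top','cap_C','tray'); a,ma=snap('side'); marks('side','cap_C','tray'); go([541,-330,26],np.pi/2)
E
```

```text
time: 15.45
tool_pos: [543.8, -328.8, 174.5]
eef_rot: [1.0, -0.0, -0.0, -0.0]
force: [-0.4, 1.4, -2.1]
finger_gap: 16.1
[ 543.77507441 -328.78867963  174.49937059] [-0.38081679  1.38074106 -2.11558948] [ 0.01995262  0.66324664  0.69402593  1.89951901 -0.58633922  0.79297246
 -0.53426649]
top cap_C [(0.72, [467.3, -330.5, 153.2])]
top tray [(0.55, [468.7, -329.3, -0.4])]
side cap_C [(0.95, [472.3, -327.7, 143.8])]
side tray [(0.59, [470.7, -331.6, 2.1])]
shift [-0.128  0.068  5.952] turn [array([-0.0003, -0.0001,  0.0009])] q7 -0.53
```

```bash
python3 -m crank '0 0 1 0 0 0 -1;0 0 2 0 0 0 -1;0 0 3 0 0 0 -1;0 0 4 0 0 0 -1;0 0 4.8 0 0 0 -1;0 0 5.3 0 0 0 -1;0 0 5.6 0 0 0 -1;0 0 5.8 0 0 0 -1;0 0 6 0 0 0 -1;0 0 6 0 0 0 -1;0 0 6 0 0 0 -1'
```

```text
time: 16.85
tool_pos: [544.2, -329.3, 25.3]
eef_rot: [1.0, -0.0, 0.0, 0.0]
force: [0.2, 0.5, -1.7]
finger_gap: 16.6
```

```bash
python3 -m crank '0.4 0 0 0 0 0 -1;0.8 0 0 0 0 0 -1;1.2 0 0 0 0 0 -1;1.6 0 0 0 0 0 -1;2 0 0 0 0 0 -1;2.5 0 0 0 0 0 -1;3 0 0 0 0 0 -1;3.5 0 0 0 0 0 -1;3.5 0 0 0 0 0 -1;3.5 0 -2 0 0 0 -1;3.5 0 -4 0 0 0 -1;3.5 0 -5 0 0 0 -1;3.5 0 -5 0 0 0 -1'
python3 - <<'E'
from h import *
s,r=st(); print(s['tool_pos'],s['force'],s['q'])
for c in ('top','side'): snap(c); marks(c,'cap_C','puller_grip','puller','tool_mat','mug')
go([690,30,150],0)
E
```

```text
time: 18.15
tool_pos: [632.5, -330.9, 154.3]
eef_rot: [1.0, -0.0, 0.003, 0.001]
force: [-0.6, 0.4, -0.5]
finger_gap: 16.5
[ 632.45642437 -330.85971612  154.25894517] [-0.6359443   0.43223412 -0.51241052] [ 0.0058855   0.77097027  0.68311058  1.72996892 -0.61884088  0.86117748
 -0.60603252]
top cap_C [(0.86, [467.3, -329.7, 6.0])]
top puller_grip [(0.85, [650.6, -326.2, 155.5]), (0.85, [528.2, -549.4, 12.8]), (0.56, [129.1, -271.7, 13.3])]
top puller [(0.98, [248.8, -325.5, 1.4]), (0.81, [558.9, -328.7, 144.0]), (0.57, [544.7, -683.3, -1.5])]
top tool_mat []
top mug [(0.72, [681.5, 290.5, 1.7])]
side cap_C [(0.93, [471.1, -324.7, 0.7])]
side puller_grip [(0.84, [652.5, -326.5, 144.2]), (0.82, [527.3, -548.3, 13.3])]
side puller [(0.74, [555.4, -327.8, 133.6]), (0.59, [540.8, -678.1, 3.4])]
side tool_mat [(0.82, [687.8, 6.0, 0.5]), (0.5, [488.0, 183.9, 77.4])]
side mug [(0.96, [686.2, 288.6, 2.6])]
shift [  2.343 -14.37   -0.024] turn [array([3.0000e-04, 5.0000e-04, 1.5704e+00])] q7 -0.61
```

```bash
python3 -m crank '0.3 -1.5 0 0 0 -0.14 -1;0.5 -3 0 0 0 -0.28 -1;0.7 -4.5 0 0 0 -0.42 -1;1 -6 0 0 0 -0.56 -1;1.2 -7.5 0 0 0 -0.7 -1;1.4 -9 0 0 0 -0.84 -1;1.6 -10.5 0 0 0 -0.98 -1;1.8 -12 0 0 0 -1.12 -1;2 -13.5 0 0 0 -1.26 -1;2.2 -14.6 0 0 0 -1.4 -1;2.22 -14.6 0 0 0 -1.54 -1;2.22 -14.6 0 0 0 -1.571 -1;2.22 -14.6 2 0 0 -1.571 -1;2.22 -14.6 4 0 0 -1.571 -1;2.22 -14.6 4.8 0 0 -1.571 -1;2.22 -14.6 4.8 0 0 -1.571 -1;2.22 -14.6 4.8 0 0 -1.571 -1'
python3 - <<'E'
from h import *
s,r=st(); print(s['tool_pos'],s['force'],s['q'],r.as_matrix()[:,1]); go([688,34,17])
E
```

```text
time: 20.45
tool_pos: [687.3, 34.5, 30.2]
eef_rot: [0.708, 0.706, -0.0, 0.0]
force: [-1.1, 0.5, -0.7]
finger_gap: 16.4
[687.30444593  34.50747595  30.21981601] [-1.13752543  0.49956724 -0.73896295] [-0.26770397  0.81757335  0.21732909  1.82675416 -0.31419519  0.53075319
  0.1524822 ] [ 9.99995622e-01 -2.95586351e-03  1.40282296e-04]
shift [-0.02   0.028  0.529] turn [] q7 0.15
```

```bash
python3 -m crank '0 0 0.3 0 0 0 -1;0 0 0.52 0 0 0 -1;0 0 0.52 0 0 0 -1;0 0 0.52 0 0 0 0.2;0 0 0.52 0 0 0 0.2;0 0 0.52 0 0 0 0.2;0 0 -1 0 0 0 0.2;0 0 -3 0 0 0 0.2;0 0 -5 0 0 0 0.2;-1 -2 -7 0 0 0 0.2;-1.5 -4 -9 0 0 0 0.2;-2 -6 -11 0 0 0 0.2;-2.5 -8.3 -12 0 0 0 0.2;-2.5 -8.3 -12 0 0 0 0.2;-2.5 -8.3 -12 0 0 0 0.2;-2.5 -8.3 -12 0 0 0 0.2'
cat > arr.py <<'E'
from h import *
E
python3 - <<'E'
from h import *
import pickle
s,r=st(); print(s['tool_pos'],s['time'])
im,m=snap('wrist','w7.png'); pickle.dump(m,open('w7.pkl','wb'))
marks('wrist','puller','puller_grip','port_A','port_B','port_C','lever_pivot','lever_grip'); rect('puller','wrist',11)
k=2.6; cv2.imwrite('pics/w7c.png',cv2.resize(im[0:230,230:420,::-1],None,fx=k,fy=k,interpolation=cv2.INTER_CUBIC))
snap('side'); marks('side','puller','puller_grip','tool_mat')
E
```

```text
time: 22.05
tool_pos: [477.2, -28.0, 332.5]
eef_rot: [0.708, 0.706, 0.002, 0.001]
force: [0.1, 0.3, 0.3]
finger_gap: 51.1
[477.24326611 -28.04709824 332.48663354] 22.05
wrist puller []
wrist puller_grip [(0.84, [689.2, 56.4, 13.3]), (0.79, [131.0, -267.7, 14.8])]
wrist port_A [(0.87, [476.1, 18.0, 50.3])]
wrist port_B [(0.6, [479.2, 115.3, 48.4])]
wrist port_C [(0.77, [467.9, -85.6, 47.2])]
wrist lever_pivot []
wrist lever_grip [(0.32, [467.7, -85.9, 48.1])]
puller wrist 0.89 ctr [684.3  22.6] sz [ 71.2 175.2] axis 89.2
puller wrist 0.89 ctr [ 167.4 -274.6] sz [ 73.  240.5] axis 173.8
puller wrist 0.6 ctr [479.9   4.7] sz [23.5 17.1] axis -173.1
side puller [(0.75, [251.5, -322.3, -2.2]), (0.74, [686.9, -34.8, 2.7]), (0.37, [689.9, 58.2, 18.1])]
side puller_grip [(0.93, [127.6, -270.3, 12.5]), (0.66, [529.1, -549.8, 11.6]), (0.64, [686.3, 60.0, 12.9]), (0.33, [474.8, -327.5, 0.4])]
side tool_mat [(0.78, [691.4, 6.6, 0.4])]
```

View pics/w7c.png

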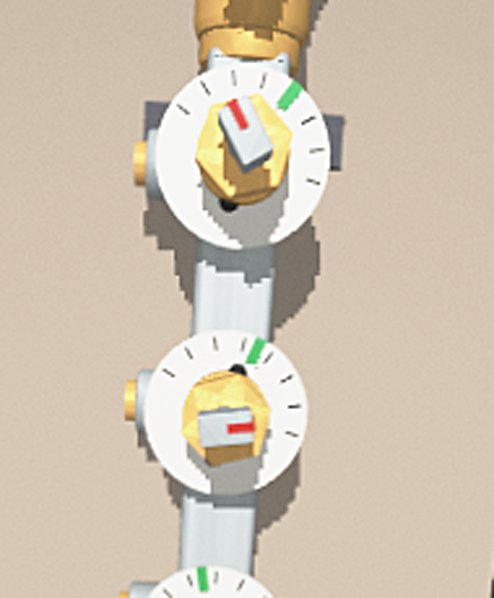

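```bash
cat > meas.py <<'E'
from h import *
import pickle
from scipy.optimize import least_squares
want=dict(A=1.4,B=1.2,C=2.2)
def meas(im,m,ports):
    hsv=cv2.cvtColor(im,cv2.COLOR_RGB2HSV).astype(int); H,S,V=hsv[...,0],hsv[...,1],hsv[...,2]
    out={}
    for n,p in ports.items():
        p=np.array(p,float)
        yy,xx=np.mgrid[0:480,0:640]; 
        u,v=proj(m,[*p,68]); 
        # dial edge by radial search along rays: last white pixel
        for it in range(3):
            E=[]
            for t in np.linspace(0,2*np.pi,120,endpoint=False):
                rs=np.arange(24,40,0.25); q=np.array([proj(m,[p[0]+r*np.cos(t),p[1]+r*np.sin(t),68]) for r in rs])
                if (q<1).any() or (q[:,0]>638).any() or (q[:,1]>478).any(): continue
                g=cv2.remap(V.astype(np.float32),q[:,0].astype(np.float32)[None],q[:,1].astype(np.float32)[None],cv2.INTER_LINEAR)[0]
                sat=cv2.remap(S.astype(np.float32),q[:,0].astype(np.float32)[None],q[:,1].astype(np.float32)[None],cv2.INTER_LINEAR)[0]
                w=(g>200)&(sat<35)
                if w.any() and not w[-8:].any():
                    r=rs[np.nonzero(w)[0][-1]]; E.append([p[0]+r*np.cos(t),p[1]+r*np.sin(t)])
            E=np.array(E); f=least_squares(lambda c:np.hypot(E[:,0]-c[0],E[:,1]-c[1])-34,p,loss='soft_l1',f_scale=.5); p=f.x
        # green at z68, red at z124, within radius
        def pts(mask,z,rmax):
            ys,xs=np.nonzero(mask); P=np.array([atz(m,(x,y),z)[:2] for x,y in zip(xs,ys)]) if len(xs) else np.zeros((0,2)); return P[np.hypot(*(P-p).T)<rmax]
        G=pts((H>45)&(H<85)&(S>90),68,34); Rd=pts(((H<8)|(H>172))&(S>130)&(V>90),124,14)
        ga=np.arctan2(*(G.mean(0)-p)[::-1]); 
        yaw=ga-want[n]
        res=dict(c=p.round(1),nE=len(E),green=round(ga,3),rg=np.hypot(*(G.mean(0)-p)).round(1),yaw=round(yaw,3))
        if len(Rd)>4:
            rc=Rd.mean(0); ra=np.arctan2(*(rc-p)[::-1]); w,vv=np.linalg.eigh(np.cov(Rd.T)); pa=np.arctan2(vv[1,1],vv[0,1]); pa+=np.pi*np.round((ra-pa)/np.pi)
            res.update(rc=(rc-p).round(1),red_ctr=round(ra,3),red_axis=round(pa,3),screw=round((pa-yaw+np.pi)%(2*np.pi)-np.pi,3),nR=len(Rd))
        out[n]=res; print(n,res)
    return out
E
python3 - <<'E'
from meas import *
im=cv2.imread('pics/w7.png')[:,:,::-1].copy(); m=pickle.load(open('w7.pkl','rb'))
meas(im,m,dict(A=(478,15),B=(486,114.4),C=(471.5,-86.7)))
k=4; cv2.imwrite('pics/w7d.png',np.hstack([cv2.resize(im[v-45:v+45,u-40:u+40,::-1],None,fx=3.2,fy=5/1.5625,interpolation=cv2.INTER_CUBIC) for u,v in [proj(m,[486,114,80]).astype(int),proj(m,[478,15,80]).astype(int),proj(m,[471,-86,80]).astype(int)]]))
E
```

```text
A {'c': array([477.5,  14.6]), 'nE': 86, 'green': np.float64(1.11), 'rg': np.float64(27.8), 'yaw': np.float64(-0.29), 'rc': array([5.7, 0.3]), 'red_ctr': np.float64(0.044), 'red_axis': np.float64(0.066), 'screw': np.float64(0.357), 'nR': 32}
B {'c': array([484.3, 114. ]), 'nE': 104, 'green': np.float64(0.886), 'rg': np.float64(28.7), 'yaw': np.float64(-0.314), 'rc': array([-2.6,  4.7]), 'red_ctr': np.float64(2.076), 'red_axis': np.float64(2.045), 'screw': np.float64(2.359), 'nR': 32}
C {'c': array([470.2, -85.1]), 'nE': 85, 'green': np.float64(1.681), 'rg': np.float64(28.3), 'yaw': np.float64(-0.519), 'rc': array([5.8, 3.8]), 'red_ctr': np.float64(0.582), 'red_axis': np.float64(0.724), 'screw': np.float64(1.243), 'nR': 29}
```

View pics/w7d.png

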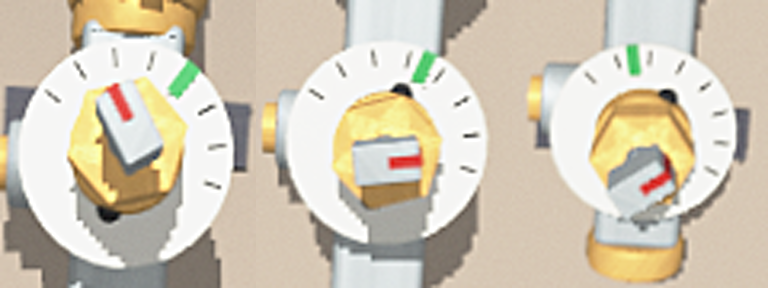

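```bash
python3 -c "
from h import *
go([477.5,14.6,150],-0.29);go([477.5,14.6,86],-0.29)"
```

```text
shift [ 1.653 -0.08   7.181] turn [array([-0.0004,  0.0003,  0.29  ])] q7 0.06
shift [ 1.654 -0.079  9.741] turn [array([-0.0004,  0.0003,  0.29  ])] q7 0.06
```

```bash
python3 -m crank '0.8 0 2 0 0 0.14 0.15;1.65 -0.08 4 0 0 0.29 0.15;1.65 -0.08 6 0 0 0.29 0.15;1.65 -0.08 7.2 0 0 0.29 0.15;1.65 -0.08 7.2 0 0 0.29 0.15;1.65 -0.08 7.2 0 0 0.29 0.15;1.65 -0.08 7.2 0 0 0.29 0.15'; python3 -c "
from h import *
go([477.5,14.6,86],-0.29); print(st()[0]['tool_pos'])
im,m=snap('wrist','w8.png');marks('wrist','port_A')"
```

```text
time: 23.4
tool_pos: [478.6, 14.3, 151.6]
eef_rot: [0.802, 0.597, 0.001, 0.001]
force: [-0.0, 0.2, 0.6]
finger_gap: 49.2
shift [-0.003 -0.053  2.622] turn [array([ 0.0025, -0.0012, -0.0007])] q7 -0.11
[478.61839929  14.27109636 151.56213888]
wrist port_A [(0.8, [476.5, 15.5, 51.4])]
```

View pics/w8.png

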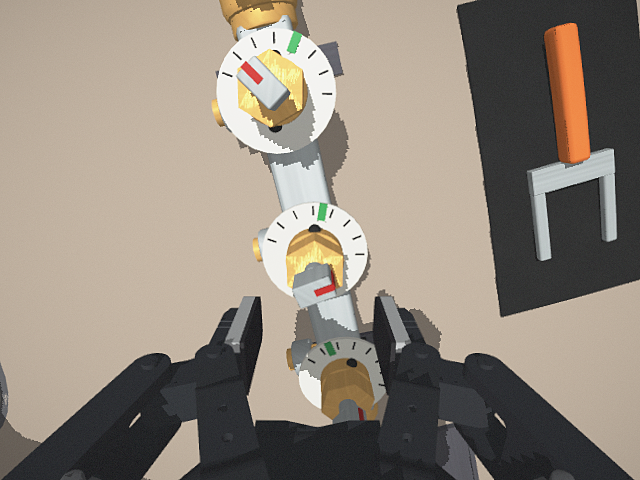

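```bash
python3 -m crank '0 -0.05 1 0 0 0 0.15;0 -0.05 2 0 0 0 0.15;0 -0.05 2.58 0 0 0 0.15;0 -0.05 2.58 0 0 0 0.15;0 -0.05 2.58 0 0 0 0.15;0 -0.05 2.58 0 0 0 -1;0 -0.05 2.58 0 0 0 -1;0 -0.05 2.58 0 0 0 -1;0 -0.05 2.58 0 0 0 -1;0 -0.05 2.58 0 0 0 -1'
```

```text
time: 24.5
tool_pos: [477.2, 14.9, 87.2]
eef_rot: [0.802, 0.597, 0.001, 0.001]
force: [-1.8, -1.0, 15.5]
finger_gap: 30.6
```

```bash
python3 -m crank '0 0 -0.08 0 0 0 -1;0 0 -0.08 0 0 -0.1 -1;0 0 -0.08 0 0 -0.2 -1;0 0 -0.08 0 0 -0.3 -1;0 0 -0.08 0 0 -0.4 -1;0 0 -0.08 0 0 -0.5 -1;0 0 -0.08 0 0 -0.6 -1;0 0 -0.08 0 0 -0.7 -1;0 0 -0.08 0 0 -0.7 -1;0 0 -0.08 0 0 -0.7 -1;0 0 -0.08 0 0 -0.7 0.15;0 0 -0.08 0 0 -0.7 0.15;0 0 -0.08 0 0 -0.7 0.15;0 0 -0.08 0 0 -0.7 0.15;0 0 -1.2 0 0 -0.7 0.15;0 0 -2.6 0 0 -0.7 0.15;0 0 -2.6 0 0 -0.7 0.15;0 0 -2.6 0 0 -0.7 0.15'
cat > view.py <<'E'
import sys
from meas import *
P=dict(A=(477.5,14.6),B=(484.3,114.0),C=(470.2,-85.1))
im,m=snap('wrist',sys.argv[2]); meas(im,m,{k:P[k] for k in sys.argv[1]})
def nut(n):
    p=P[n]; H=cv2.cvtColor(im,cv2.COLOR_RGB2HSV).astype(int)
    br=((H[...,0]>10)&(H[...,0]<32)&(H[...,1]>100)&(H[...,2]>60)).astype(np.uint8)
    # rectify to nut-top plane z=96, 0.25 mm/px, 24mm half
    g=np.linspace(-24,24,193); mp=np.array([[proj(m,[p[0]+x,p[1]+y,96]) for x in g] for y in g[::-1]],np.float32)
    return cv2.remap(im,mp[...,0],mp[...,1],cv2.INTER_LINEAR)
if len(sys.argv)>3: cv2.imwrite('pics/'+sys.argv[3],np.hstack([cv2.resize(nut(n),None,fx=1.3,fy=1.3)[:,:,::-1] for n in sys.argv[1]]))
E
python3 view.py AB w9.png w9n.png; python3 -c "
from h import *
go([477.5,14.6,112],-1.505);s=st()[0];print(s['tool_pos'],s['q'])"
```

```text
time: 26.3
tool_pos: [476.7, 15.0, 151.0]
eef_rot: [0.548, 0.836, 0.001, 0.001]
force: [-0.6, -0.2, -0.5]
finger_gap: 49.0
A {'c': array([477. ,  14.6]), 'nE': 84, 'green': np.float64(1.109), 'rg': np.float64(28.2), 'yaw': np.float64(-0.291), 'rc': array([5.6, 0.3]), 'red_ctr': np.float64(0.047), 'red_axis': np.float64(0.126), 'screw': np.float64(0.417), 'nR': 120}
B {'c': array([484. , 113.9]), 'nE': 105, 'green': np.float64(0.886), 'rg': np.float64(29.7), 'yaw': np.float64(-0.314), 'rc': array([-2.7,  4.8]), 'red_ctr': np.float64(2.086), 'red_axis': np.float64(2.084), 'screw': np.float64(2.398), 'nR': 201}
shift [-0.035  0.04   1.533] turn [array([ 5.0000e-04,  5.0000e-04, -1.2266e+00])] q7 0.34
[476.21845797  14.99233939 150.32557031] [-0.20712581  0.4486863   0.07741802  2.24605099 -0.0775651   0.44857858
  0.34257495]
```

View pics/w9n.png

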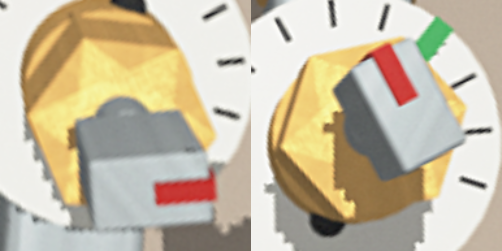

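```bash
python3 -m crank '0 0 0 0 0 0.15 0;0 0 0 0 0 0.3 0;0 0 0 0 0 0.45 0;0 0 0 0 0 0.6 0;0 0 0 0 0 0.75 0;0 0 0 0 0 0.9 0;0 0 0 0 0 1.05 0;0 0 0 0 0 1.2 0;0 0 0 0 0 1.35 0;0 0 0 0 0 1.5 0;0 0 0 0 0 1.65 0;0 0 0 0 0 1.8 0;0 0 0 0 0 1.91 0;0 0 0 0 0 1.91 0;0 0 0 0 0 1.91 0;0 0 0 0 0 1.91 0'; python3 -c "
from h import *
go([477.3,14.7,112],-1.50);s=st()[0];print(s['tool_pos'],s['q'])"
```

```text
time: 27.95
tool_pos: [476.1, 14.9, 149.9]
eef_rot: [0.999, 0.037, -0.0, 0.0]
force: [-0.9, 0.4, 0.7]
finger_gap: 42.9
shift [0.05  0.01  1.517] turn [array([0.0003, 0.0007, 0.0026])] q7 -0.95
[476.06745463  14.87092529 149.9327618 ] [-0.59227483  0.52628713  0.63925662  2.26840248 -0.63720994  0.52717805
 -0.94905513]
```

```bash
python3 -m crank '0.05 0.01 0.8 0 0 0 0;0.05 0.01 1.5 0 0 0 0;0.05 0.01 1.5 0 0 0 0;0.05 0.01 1.5 0 0 0 -1;0.05 0.01 1.5 0 0 0 -1;0.05 0.01 1.5 0 0 0 -1;0.05 0.01 1.5 0 0 0 -1;0.05 0.01 1.5 0 0 0 -1;0.05 0.01 1.5 0 0 0 -1'
python3 -m crank '0 0 0 0 0 -0.12 -1;0 0 0 0 0 -0.24 -1;0 0 0 0 0 -0.36 -1;0 0 0 0 0 -0.48 -1;0 0 0 0 0 -0.6 -1;0 0 0 0 0 -0.72 -1;0 0 0 0 0 -0.84 -1;0 0 0 0 0 -0.94 -1;0 0 0 0 0 -1.04 -1;0 0 0 0 0 -1.04 -1;0 0 0 0 0 -1.04 -1'; python3 -c "
from h import *
s,r=st();y=r.as_matrix()[:,1];print('yaw',np.arctan2(y[1],y[0]),'want',1.11-np.pi/2,s['ft_torque'],s['force'])"
```

```text
time: 28.85
tool_pos: [477.9, 14.1, 113.7]
eef_rot: [0.999, 0.035, 0.001, 0.0]
force: [-3.0, -3.8, 7.3]
finger_gap: 10.7
time: 29.95
tool_pos: [477.3, 14.8, 113.6]
eef_rot: [0.85, 0.527, 0.0, -0.0]
force: [-2.8, -0.2, 8.3]
finger_gap: 10.8
yaw -0.4595433003150094 want -0.46079632679489646 [-0.03984719  0.58498122  0.1011718 ] [-2.79794159 -0.2395084   8.33657215]
```

Release, rise, check, then return to the nut at the angle it was left at (jaw yaw ≈ 0.41).

```bash
python3 -m crank '0 0 0 0 0 0 0;0 0 0 0 0 0 0;0 0 0 0 0 0 0;0 0 -0.7 0 0 0 0.15;0 0 -1.5 0 0 0 0.15;0 0 -1.5 0 0 -0.15 0.15;0 0 -1.5 0 0 -0.3 0.15;0 0 -1.5 0 0 -0.45 0.15;0 0 -1.5 0 0 -0.6 0.15;0 0 -1.5 0 0 -0.75 0.15;0 0 -1.5 0 0 -0.87 0.15;0 0 -1.5 0 0 -0.87 0.15;0 0 -1.5 0 0 -0.87 0.15'; python3 view.py AB w10.png; python3 -c "
from h import *
go([477.3,14.7,87],0.41);s=st()[0];print(s['tool_pos'],s['q'])"
```

```text
time: 31.25
tool_pos: [477.6, 14.6, 150.3]
eef_rot: [0.55, 0.835, 0.0, -0.0]
force: [-0.2, -1.1, 0.2]
finger_gap: 49.4
A {'c': array([477.1,  14.5]), 'nE': 84, 'green': np.float64(1.11), 'rg': np.float64(28.2), 'yaw': np.float64(-0.29), 'rc': array([2.7, 6.5]), 'red_ctr': np.float64(1.178), 'red_axis': np.float64(1.349), 'screw': np.float64(1.639), 'nR': 170}
B {'c': array([484.1, 113.9]), 'nE': 105, 'green': np.float64(0.889), 'rg': np.float64(29.6), 'yaw': np.float64(-0.311), 'rc': array([-2.7,  4.9]), 'red_ctr': np.float64(2.063), 'red_axis': np.float64(2.061), 'screw': np.float64(2.372), 'nR': 204}
shift [ 0.005 -0.009  2.531] turn [array([-0.    ,  0.    , -0.0035])] q7 0.33
[477.56194795  14.66884217 150.27563444] [-0.19925897  0.4498323   0.06810293  2.24241981 -0.06787045  0.45115873
  0.32963509]
```

```bash
python3 -m crank '-1.5 0 -1 0 0 0 0.15;-2.8 0 -2 0 0 0 0.15;-2.8 0 -2 0 0 0 0.15;-2.8 0 -2 0 0 0 0.15'; python3 view.py A w11.png w11n.png; python3 -c "
from h import *
go([477.3,14.7,150],0.41);go([477.3,14.7,87],0.41)"
```

```text
time: 31.7
tool_pos: [505.6, -49.8, 200.6]
eef_rot: [0.55, 0.835, 0.0, 0.0]
force: [-0.7, 0.1, -0.3]
finger_gap: 48.9
A {'c': array([476.9,  14.6]), 'nE': 91, 'green': np.float64(1.112), 'rg': np.float64(28.4), 'yaw': np.float64(-0.288), 'rc': array([2.4, 4.7]), 'red_ctr': np.float64(1.095), 'red_axis': np.float64(1.095), 'screw': np.float64(1.383), 'nR': 91}
shift [ 2.773e+00 -2.000e-03  2.000e+00] turn [array([-0.0004, -0.0005, -0.0013])] q7 0.45
shift [ 2.771e+00 -1.000e-03  4.520e+00] turn [array([-0.0004, -0.0005, -0.0013])] q7 0.45
```

View pics/w11n.png

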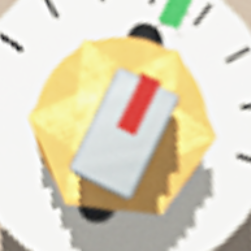

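```bash
python3 -m crank '1.4 0 1 0 0 0 0.15;2.77 0 2 0 0 0 0.15;2.77 0 2 0 0 0 0.15;2.77 0 3 0 0 0 0.15;2.77 0 4.46 0 0 0 0.15;2.77 0 4.46 0 0 0 0.15;2.77 0 4.46 0 0 0 -1;2.77 0 4.46 0 0 0 -1;2.77 0 4.46 0 0 0 -1;2.77 0 4.46 0 0 0 -1;2.77 0 4.46 0 0 0 -1;2.77 0 4.46 0 0 0 -1'
python3 -m crank '0 0 0 0 0 0.1 -1;0 0 0 0 0 0.2 -1;0 0 0 0 0 0.3 -1;0 0 0 0 0 0.4 -1;0 0 0 0 0 0.5 -1;0 0 0 0 0 0.6 -1;0 0 0 0 0 0.7 -1;0 0 0 0 0 0.75 -1;0 0 0 0 0 0.78 -1;0 0 0 0 0 0.78 -1;0 0 0 0 0 0.78 -1'; python3 -c "
from h import *
s,r=st();y=r.as_matrix()[:,1];print('yaw',np.arctan2(y[1],y[0]),s['ft_torque'],s['force'])"
```

```text
time: 32.95
tool_pos: [477.0, 14.0, 89.4]
eef_rot: [0.548, 0.836, -0.0, -0.0]
force: [-5.6, 0.2, -0.3]
finger_gap: 30.4
time: 34.05
tool_pos: [477.3, 14.6, 89.5]
eef_rot: [0.824, 0.567, -0.0, -0.0]
force: [-4.6, -0.1, 0.6]
finger_gap: 30.1
yaw -0.3657457110908946 [0.10769013 1.18347019 1.29945577] [-4.61131561 -0.09069172  0.64149626]
```

```bash
python3 -m crank '0 0 0 0 0 0 0.15;0 0 0 0 0 0 0.15;0 0 0 0 0 0 0.15;0 0 -1 0 0 0 0.15;0 0 -2.5 0 0 0 0.15;0 0 -2.5 0 0 0 0.15;-1.5 0 -4 0 0 0 0.15;-2.8 0 -4.5 0 0 0 0.15;-2.8 0 -4.5 0 0 0 0.15;-2.8 0 -4.5 0 0 0 0.15'; python3 view.py AB w12.png w12n.png; python3 -c "
from h import *
go([484.1,114,150],-0.314);print(st()[0]['tool_pos'])"
```

```text
time: 35.05
tool_pos: [452.9, -51.6, 201.7]
eef_rot: [0.826, 0.564, 0.001, 0.0]
force: [0.2, 0.0, 0.6]
finger_gap: 49.1
A {'c': array([477.1,  14.5]), 'nE': 95, 'green': np.float64(1.114), 'rg': np.float64(28.4), 'yaw': np.float64(-0.286), 'rc': array([2.3, 4.6]), 'red_ctr': np.float64(1.109), 'red_axis': np.float64(1.115), 'screw': np.float64(1.4), 'nR': 97}
B {'c': array([484. , 114.1]), 'nE': 42, 'green': np.float64(nan), 'rg': np.float64(nan), 'yaw': np.float64(nan)}
shift [ 6.595 -1.226  2.051] turn [array([ 0.0006, -0.0007, -0.0564])] q7 -0.09
[452.95335096 -50.81540994 201.17616416]meas.py:28: RuntimeWarning: Mean of empty slice.
  ga=np.arctan2(*(G.mean(0)-p)[::-1]);
  ret = um.true_divide(
meas.py:30: RuntimeWarning: Mean of empty slice.
  res=dict(c=p.round(1),nE=len(E),green=round(ga,3),rg=np.hypot(*(G.mean(0)-p)).round(1),yaw=round(yaw,3))
```

View pics/w12n.png

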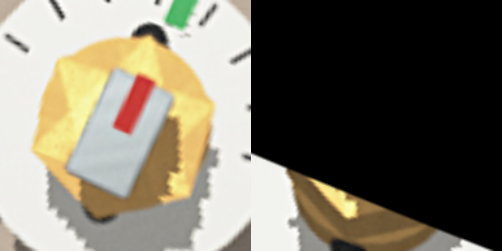

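```bash
python3 -m crank '2 -0.4 0 0 0 0 0.15;4 -0.8 0 0 0 -0.05 0.15;6 -1.2 1 0 0 -0.056 0.15;6.6 -1.22 2 0 0 -0.056 0.15;6.6 -1.22 2 0 0 -0.056 0.15;6.6 -1.22 2 0 0 -0.056 0.15;6.6 -1.22 2 0 0 -0.056 0.15'; python3 -c "
from h import *
go([484.1,114,88],-0.314);print(st()[0]['tool_pos'])"
```

```text
time: 35.8
tool_pos: [483.7, 112.9, 151.4]
eef_rot: [0.809, 0.587, -0.0, 0.0]
force: [-0.2, 0.0, 0.2]
finger_gap: 49.1
shift [4.800e-02 2.000e-03 2.536e+00] turn [array([-0.    ,  0.0006, -0.0009])] q7 -0.32
[483.70055862 112.91989621 151.39185895]
```

```bash
python3 -m crank '0.02 0 1 0 0 0 0.15;0.02 0 2 0 0 0 0.15;0.02 0 2.5 0 0 0 0.15;0.02 0 2.5 0 0 0 0.15;0.02 0 2.5 0 0 0 -1;0.02 0 2.5 0 0 0 -1;0.02 0 2.5 0 0 0 -1;0.02 0 2.5 0 0 0 -1;0.02 0 2.5 0 0 0 -1;0.02 0 2.5 0 0 0 -1'
python3 -m crank '0 0 0 0 0 -0.1 -1;0 0 0 0 0 -0.2 -1;0 0 0 0 0 -0.3 -1;0 0 0 0 0 -0.4 -1;0 0 0 0 0 -0.5 -1;0 0 0 0 0 -0.6 -1;0 0 0 0 0 -0.7 -1;0 0 0 0 0 -0.7 -1;0 0 0 0 0 -0.7 -1'; python3 -c "
from h import *
s,r=st();y=r.as_matrix()[:,1];print('yaw',np.arctan2(y[1],y[0]),s['ft_torque'],s['force'],s['q'])"
```

```text
time: 36.8
tool_pos: [483.9, 113.6, 90.0]
eef_rot: [0.809, 0.588, 0.0, 0.0]
force: [-1.9, -2.1, 8.0]
finger_gap: 30.8
time: 37.7
tool_pos: [484.1, 113.6, 90.1]
eef_rot: [0.558, 0.83, 0.0, 0.001]
force: [-1.8, -1.7, 7.1]
finger_gap: 30.5
yaw 0.38566482559606685 [-0.46392346  0.46725806  0.13157555] [-1.84765467 -1.71469037  7.06279506] [-0.38868046  0.57461901  0.06236854  2.24234951 -0.10432121  0.32615614
  0.14818065]
```

```bash
python3 -m crank '0 0 0 0 0 0 0.15;0 0 0 0 0 0 0.15;0 0 0 0 0 0 0.15;0 0 -1 0 0 0 0.1;0 0 -2.4 0 0 0 0;0 0 -2.4 0 0 -0.1 0;0 0 -2.4 0 0 -0.1 0;0 0 -2.4 0 0 -0.1 0'; python3 view.py B w13.png; python3 -c "
from h import *
go([484.1,114,113],0.49);print(st()[0]['tool_pos'])"
```

```text
time: 38.5
tool_pos: [483.8, 114.1, 148.6]
eef_rot: [0.517, 0.856, -0.0, -0.0]
force: [0.0, 0.3, 0.2]
finger_gap: 42.7
B {'c': array([484.2, 114.2]), 'nE': 84, 'green': np.float64(0.887), 'rg': np.float64(28.5), 'yaw': np.float64(-0.313), 'rc': array([-3.6,  6.2]), 'red_ctr': np.float64(2.092), 'red_axis': np.float64(2.07), 'screw': np.float64(2.383), 'nR': 166}
shift [-0.012  0.017  1.414] turn [array([-0.0008, -0.0002, -0.0063])] q7 0.2
[483.62225302 114.06892996 148.33962713]
```

```bash
python3 -m crank '0 0.02 0.8 0 0 0 0;0 0.02 1.4 0 0 0 0;0 0.02 1.4 0 0 0 0;0 0.02 1.4 0 0 0 -1;0 0.02 1.4 0 0 0 -1;0 0.02 1.4 0 0 0 -1;0 0.02 1.4 0 0 0 -1;0 0.02 1.4 0 0 0 -1;0 0.02 1.4 0 0 0 -1'; python3 -m crank '0 0 0 0 0 0.12 -1;0 0 0 0 0 0.24 -1;0 0 0 0 0 0.36 -1;0 0 0 0 0 0.48 -1;0 0 0 0 0 0.6 -1;0 0 0 0 0 0.72 -1;0 0 0 0 0 0.84 -1;0 0 0 0 0 0.96 -1;0 0 0 0 0 1.08 -1;0 0 0 0 0 1.17 -1;0 0 0 0 0 1.17 -1;0 0 0 0 0 1.17 -1'; python3 -c "
from h import *
s,r=st();y=r.as_matrix()[:,1];print('yaw',np.arctan2(y[1],y[0]),'want',.887-np.pi/2,s['ft_torque'],s['force'],s['q'])"
```

```text
time: 39.45
tool_pos: [483.9, 114.1, 114.3]
eef_rot: [0.516, 0.856, -0.0, -0.0]
force: [-3.3, -2.0, 6.9]
finger_gap: 10.7
time: 40.65
tool_pos: [484.3, 114.0, 114.3]
eef_rot: [0.903, 0.429, 0.0, 0.0]
force: [-2.7, -3.1, 6.6]
finger_gap: 10.6
yaw -0.6847140409245863 want -0.6837963267948965 [-0.65217418  0.58432104 -0.03637136] [-2.71888075 -3.07451101  6.63914999] [-0.59833551  0.55830932  0.36433479  2.23943103 -0.48439491  0.41695275
 -0.52184445]
```

Release, rise, back off to check B, with the yaw returning to the nut angle (0.386).

```bash
python3 -m crank '0 0 0 0 0 0 0;0 0 0 0 0 0 0;0 0 0 0 0 0 0;0 0 -0.7 0 0 0 0.15;0 0 -1.5 0 0 0 0.15;0 0 -1.5 0 0 -0.15 0.15;0 0 -1.5 0 0 -0.3 0.15;0 0 -1.5 0 0 -0.45 0.15;0 0 -1.5 0 0 -0.6 0.15;0 0 -1.5 0 0 -0.75 0.15;0 0 -1.5 0 0 -0.9 0.15;0 0 -1.5 0 0 -1.07 0.15;0 0 -1.5 0 0 -1.07 0.15;0 0 -1.5 0 0 -1.07 0.15';python3 -m crank '-1.5 0 -1 0 0 0 0.15;-2.8 0 -2 0 0 0 0.15;-2.8 0 -2 0 0 0 0.15;-2.8 0 -2 0 0 0 0.15'; python3 view.py AB w14.png; python3 -c "
from h import *
go([484.1,114,150],0.386);go([484.1,114,88],0.386)"
```

```text
time: 42.05
tool_pos: [484.5, 114.3, 151.3]
eef_rot: [0.56, 0.829, 0.0, -0.0]
force: [0.4, -0.5, -0.1]
finger_gap: 49.0
time: 42.45
tool_pos: [511.0, 49.3, 201.6]
eef_rot: [0.56, 0.828, 0.001, 0.0]
force: [-0.1, 0.3, 0.4]
finger_gap: 48.9
A {'c': array([477. ,  14.5]), 'nE': 90, 'green': np.float64(1.113), 'rg': np.float64(28.2), 'yaw': np.float64(-0.287), 'rc': array([3. , 6.6]), 'red_ctr': np.float64(1.146), 'red_axis': np.float64(1.204), 'screw': np.float64(1.491), 'nR': 92}
B {'c': array([483.9, 114.3]), 'nE': 97, 'green': np.float64(0.884), 'rg': np.float64(28.4), 'yaw': np.float64(-0.316), 'rc': array([3.6, 4.2]), 'red_ctr': np.float64(0.858), 'red_axis': np.float64(0.905), 'screw': np.float64(1.221), 'nR': 90}
shift [ 2.763 -0.014  2.043] turn [array([-0.0001, -0.0005, -0.002 ])] q7 0.28
shift [ 2.761 -0.014  4.523] turn [array([-0.0001, -0.0005, -0.002 ])] q7 0.28
```

B at ~1.2. Retighten.

```bash
python3 -m crank '1.4 0 1 0 0 0 0.15;2.76 0 2 0 0 0 0.15;2.76 0 2 0 0 0 0.15;2.76 0 3 0 0 0 0.15;2.76 0 4.46 0 0 0 0.15;2.76 0 4.46 0 0 0 0.15;2.76 0 4.46 0 0 0 -1;2.76 0 4.46 0 0 0 -1;2.76 0 4.46 0 0 0 -1;2.76 0 4.46 0 0 0 -1;2.76 0 4.46 0 0 0 -1;2.76 0 4.46 0 0 0 -1'
python3 -m crank '0 0 0 0 0 0.1 -1;0 0 0 0 0 0.2 -1;0 0 0 0 0 0.3 -1;0 0 0 0 0 0.4 -1;0 0 0 0 0 0.5 -1;0 0 0 0 0 0.6 -1;0 0 0 0 0 0.7 -1;0 0 0 0 0 0.75 -1;0 0 0 0 0 0.78 -1;0 0 0 0 0 0.78 -1;0 0 0 0 0 0.78 -1'; python3 -c "
from h import *
s,r=st();y=r.as_matrix()[:,1];print('yaw',np.arctan2(y[1],y[0]),s['ft_torque'],s['force'])"
```

```text
time: 43.7
tool_pos: [484.1, 113.4, 90.3]
eef_rot: [0.558, 0.83, -0.0, -0.0]
force: [-5.2, 0.6, 2.7]
finger_gap: 30.7
time: 44.8
tool_pos: [484.2, 114.0, 90.4]
eef_rot: [0.831, 0.557, -0.0, -0.0]
force: [-5.4, 0.2, 4.3]
finger_gap: 30.4
yaw -0.3902272096919124 [0.1900727  1.1916968  1.14371004] [-5.38321384  0.22063047  4.25608266]
```

```bash
python3 -m crank '0 0 0 0 0 0 0.15;0 0 0 0 0 0 0.15;0 0 0 0 0 0 0.15;0 0 -1 0 0 0 0.15;0 0 -2.5 0 0 0 0.15;0 0 -2.5 0 0 0 0.15'; python3 -c "
from h import *
go([470.1,-85.1,150],-0.519);print(st()[0]['tool_pos'])"
```

```text
time: 45.4
tool_pos: [487.0, 113.5, 155.7]
eef_rot: [0.832, 0.555, 0.003, 0.001]
force: [1.9, -0.4, -0.5]
finger_gap: 49.1
shift [-7.592  2.431  0.211] turn [array([ 0.0046, -0.0043,  0.1238])] q7 -0.34
[487.04043887 113.4517716  155.72567291]
```

```bash
python3 -m crank '-1.8 0.6 -1 0 0 0 0.15;-3.6 1.2 -2 0 0 0 0.15;-5.4 1.8 -2 0 0 0.1 0.15;-7.2 2.4 -2 0 0 0.13 0.15;-9 2.5 -2 0 0 0.13 0.15;-10.2 2.5 -2 0 0 0.13 0.15;-10.2 2.5 -2 0 0 0.13 0.15;-10.2 2.5 -2 0 0 0.13 0.15;-10.2 2.5 -2 0 0 0.13 0.15'; python3 view.py CA w15.png; python3 -c "
from h import *
go([470.1,-85.1,150],-0.519);go([470.1,-85.1,88],-0.519);print(st()[0]['tool_pos'])"
```

```text
time: 46.3
tool_pos: [445.2, -145.1, 202.2]
eef_rot: [0.866, 0.5, 0.0, -0.0]
force: [0.8, 0.5, -0.9]
finger_gap: 49.3
C {'c': array([470. , -85.5]), 'nE': 96, 'green': np.float64(1.686), 'rg': np.float64(28.3), 'yaw': np.float64(-0.514), 'rc': array([5.1, 3. ]), 'red_ctr': np.float64(0.53), 'red_axis': np.float64(0.58), 'screw': np.float64(1.094), 'nR': 107}
A {'c': array([477.1,  14.1]), 'nE': 59, 'green': np.float64(nan), 'rg': np.float64(nan), 'yaw': np.float64(nan)}
shift [ 2.568 -0.327  2.085] turn [array([-0.    , -0.0003, -0.003 ])] q7 0.02
shift [ 2.567 -0.327  4.565] turn [array([-0.    , -0.0003, -0.003 ])] q7 0.02
[ 445.17615377 -144.83883962  202.11600502]meas.py:28: RuntimeWarning: Mean of empty slice.
  ga=np.arctan2(*(G.mean(0)-p)[::-1]);
  ret = um.true_divide(
meas.py:30: RuntimeWarning: Mean of empty slice.
  res=dict(c=p.round(1),nE=len(E),green=round(ga,3),rg=np.hypot(*(G.mean(0)-p)).round(1),yaw=round(yaw,3))
```

```bash
python3 -m crank '1.3 -0.2 1 0 0 0 0.15;2.56 -0.34 2 0 0 0 0.15;2.56 -0.34 2 0 0 0 0.15;2.56 -0.34 3 0 0 0 0.15;2.56 -0.34 4.5 0 0 0 0.15;2.56 -0.34 4.5 0 0 0 0.15;2.56 -0.34 4.5 0 0 0 -1;2.56 -0.34 4.5 0 0 0 -1;2.56 -0.34 4.5 0 0 0 -1;2.56 -0.34 4.5 0 0 0 -1;2.56 -0.34 4.5 0 0 0 -1;2.56 -0.34 4.5 0 0 0 -1'
python3 -m crank '0 0 0 0 0 -0.1 -1;0 0 0 0 0 -0.2 -1;0 0 0 0 0 -0.3 -1;0 0 0 0 0 -0.4 -1;0 0 0 0 0 -0.5 -1;0 0 0 0 0 -0.6 -1;0 0 0 0 0 -0.7 -1;0 0 0 0 0 -0.7 -1;0 0 0 0 0 -0.7 -1'; python3 -c "
from h import *
s,r=st();y=r.as_matrix()[:,1];print('yaw',np.arctan2(y[1],y[0]),s['ft_torque'],s['force'],s['q'])"
```

```text
time: 47.55
tool_pos: [469.5, -86.5, 90.7]
eef_rot: [0.866, 0.5, 0.001, 0.0]
force: [-1.5, -1.0, 8.1]
finger_gap: 30.3
time: 48.45
tool_pos: [470.0, -86.6, 90.7]
eef_rot: [0.642, 0.766, 0.001, 0.001]
force: [-0.5, -1.7, 6.0]
finger_gap: 30.3
yaw 0.1758986306128417 [-0.21440328  0.25594284  0.15155088] [-0.53391907 -1.70486978  6.01787114] [-0.0143355   0.56366666  0.11058923  2.28748733 -0.20312774  0.29693587
  0.44949867]
```

```bash
python3 -m crank '0 0 0 0 0 0 0.15;0 0 0 0 0 0 0.15;0 0 0 0 0 0 0.15;0 0 -1 0 0 0 0.1;0 0 -2.4 0 0 0 0;0 0 -2.4 0 0 0.15 0;0 0 -2.4 0 0 0.3 0;0 0 -2.4 0 0 0.45 0;0 0 -2.4 0 0 0.6 0;0 0 -2.4 0 0 0.75 0;0 0 -2.4 0 0 0.9 0;0 0 -2.4 0 0 1.05 0;0 0 -2.4 0 0 1.18 0;0 0 -2.4 0 0 1.18 0;0 0 -2.4 0 0 1.18 0'; python3 -c "
from h import *
go([470.1,-85.8,113],-1.011);print(st()[0]['tool_pos'])"
```

```text
time: 49.95
tool_pos: [469.2, -86.1, 149.7]
eef_rot: [0.96, 0.282, -0.0, 0.0]
force: [0.2, -0.6, -0.1]
finger_gap: 42.8
shift [0.037 0.009 1.469] turn [array([0.0001, 0.0003, 0.0113])] q7 -0.37
[469.21207824 -86.10837722 149.71453011]
```

```bash
python3 -m crank '0.03 0.01 0.8 0 0 0.01 0;0.03 0.01 1.43 0 0 0.01 0;0.03 0.01 1.43 0 0 0.01 0;0.03 0.01 1.43 0 0 0.01 -1;0.03 0.01 1.43 0 0 0.01 -1;0.03 0.01 1.43 0 0 0.01 -1;0.03 0.01 1.43 0 0 0.01 -1;0.03 0.01 1.43 0 0 0.01 -1;0.03 0.01 1.43 0 0 0.01 -1'; python3 -m crank '0 0 0 0 0 -0.12 -1;0 0 0 0 0 -0.24 -1;0 0 0 0 0 -0.36 -1;0 0 0 0 0 -0.48 -1;0 0 0 0 0 -0.6 -1;0 0 0 0 0 -0.72 -1;0 0 0 0 0 -0.84 -1;0 0 0 0 0 -0.96 -1;0 0 0 0 0 -1.08 -1;0 0 0 0 0 -1.125 -1;0 0 0 0 0 -1.125 -1;0 0 0 0 0 -1.125 -1'; python3 -c "
from h import *
s,r=st();y=r.as_matrix()[:,1];print('yaw',np.arctan2(y[1],y[0]),'want',1.685-np.pi/2,s['ft_torque'],s['force'],s['q'])"
```

```text
time: 50.85
tool_pos: [470.0, -85.8, 114.9]
eef_rot: [0.961, 0.275, 0.0, -0.0]
force: [-1.9, 1.6, 5.7]
finger_gap: 10.6
time: 52.05
tool_pos: [469.9, -85.8, 114.9]
eef_rot: [0.667, 0.745, 0.0, 0.0]
force: [-1.8, 2.1, 9.7]
finger_gap: 10.7
yaw 0.11087353942515965 want 0.1142036732051035 [0.65381259 0.43766707 0.07773245] [-1.80118197  2.06147374  9.73273004] [-0.03451515  0.51826389  0.13562407  2.27259285 -0.1923855   0.36034794
  0.37462357]
```

```bash
python3 -m crank '0 0 0 0 0 0 0;0 0 0 0 0 0 0;0 0 0 0 0 0 0;0 0 -0.7 0 0 0 0.15;0 0 -1.5 0 0 0 0.15;-1.4 0 -2.5 0 0 -0.065 0.15;-2.8 0 -3.5 0 0 -0.065 0.15;-2.8 0 -3.5 0 0 -0.065 0.15;-2.8 0 -3.5 0 0 -0.065 0.15;-2.8 0 -3.5 0 0 -0.065 0.15'; python3 view.py C w16.png; python3 -c "
from h import *
go([470.1,-85.8,150],0.176);go([470.1,-85.8,88],0.176)"
```

```text
time: 53.05
tool_pos: [477.3, -154.9, 200.9]
eef_rot: [0.642, 0.767, -0.0, -0.001]
force: [-0.3, 0.6, 0.0]
finger_gap: 49.0
C {'c': array([470. , -85.3]), 'nE': 96, 'green': np.float64(1.686), 'rg': np.float64(28.1), 'yaw': np.float64(-0.514), 'rc': array([-0.6,  5.2]), 'red_ctr': np.float64(1.694), 'red_axis': np.float64(1.678), 'screw': np.float64(2.192), 'nR': 96}
shift [2.76  0.206 2.034] turn [array([-0.0014, -0.0009,  0.0011])] q7 0.51
shift [2.758 0.21  4.514] turn [array([-0.0014, -0.0009,  0.0011])] q7 0.51
```

```bash
python3 -m crank '1.4 0.1 1 0 0 0 0.15;2.76 0.2 2 0 0 0 0.15;2.76 0.2 2 0 0 0 0.15;2.76 0.2 3 0 0 0 0.15;2.76 0.2 4.46 0 0 0 0.15;2.76 0.2 4.46 0 0 0 0.15;2.76 0.2 4.46 0 0 0 -1;2.76 0.2 4.46 0 0 0 -1;2.76 0.2 4.46 0 0 0 -1;2.76 0.2 4.46 0 0 0 -1;2.76 0.2 4.46 0 0 0 -1;2.76 0.2 4.46 0 0 0 -1'
python3 -m crank '0 0 0 0 0 0.1 -1;0 0 0 0 0 0.2 -1;0 0 0 0 0 0.3 -1;0 0 0 0 0 0.4 -1;0 0 0 0 0 0.5 -1;0 0 0 0 0 0.6 -1;0 0 0 0 0 0.7 -1;0 0 0 0 0 0.75 -1;0 0 0 0 0 0.78 -1;0 0 0 0 0 0.78 -1;0 0 0 0 0 0.78 -1'; python3 -c "
from h import *
s,r=st();y=r.as_matrix()[:,1];print('yaw',np.arctan2(y[1],y[0]),s['ft_torque'],s['force'])"
```

```text
time: 54.3
tool_pos: [470.2, -86.9, 90.7]
eef_rot: [0.642, 0.766, -0.0, -0.0]
force: [-4.5, -0.7, 4.8]
finger_gap: 30.2
time: 55.4
tool_pos: [469.7, -86.2, 90.7]
eef_rot: [0.885, 0.466, -0.0, -0.001]
force: [-7.0, 0.7, 8.6]
finger_gap: 30.4
yaw -0.6003417899808378 [0.25315187 1.49768617 1.20820346] [-6.98549608  0.71243332  8.6456264 ]
```

```bash
python3 -m crank '0 0 0 0 0 0 0.15;0 0 0 0 0 0 0.15;0 0 0 0 0 0 0.15;0 0 -1 0 0 0 0.15;0 0 -2.5 0 0 0 0.15;0 0 -4 0 0 0 0.15;-2.8 0 -4.5 0 0 0 0.15;-2.8 0 -4.5 0 0 0 0.15;-2.8 0 -4.5 0 0 0 0.15'; python3 view.py C w17.png w17n.png; python3 -c "
from h import *
go([492,165,205],-0.405)"
```

```text
time: 56.3
tool_pos: [429.9, -146.7, 203.7]
eef_rot: [0.886, 0.463, 0.001, 0.001]
force: [0.9, 0.2, 0.4]
finger_gap: 49.4
C {'c': array([470.2, -85.1]), 'nE': 97, 'green': np.float64(1.685), 'rg': np.float64(28.3), 'yaw': np.float64(-0.515), 'rc': array([-0.6,  5.4]), 'red_ctr': np.float64(1.677), 'red_axis': np.float64(1.679), 'screw': np.float64(2.194), 'nR': 91}
shift [11.596 -5.07  -0.067] turn [array([ 0.0019, -0.0009, -0.2016])] q7 -0.03
```

```bash
python3 -m crank '1.6 -0.7 -0.5 0 0 0 0.15;3.2 -1.4 -0.5 0 0 0 0.15;4.8 -2.1 -0.5 0 0 -0.1 0.15;6.4 -2.8 -0.5 0 0 -0.2 0.15;8 -3.5 -0.3 0 0 -0.2 0.15;9.6 -4.2 0 0 0 -0.2 0.15;11 -4.8 0 0 0 -0.2 0.15;11.6 -5.07 0 0 0 -0.2 0.15;11.6 -5.07 0 0 0 -0.2 0.15;11.6 -5.07 0 0 0 -0.2 0.15;11.6 -5.07 0 0 0 -0.2 0.15'
cat > lever.py <<'E'
import sys
from h import *
im,m=snap('wrist',sys.argv[1]); H=cv2.cvtColor(im,cv2.COLOR_RGB2HSV).astype(int)
mk=((H[...,0]<8)|(H[...,0]>172))&(H[...,1]>130)&(H[...,2]>70)
n,l,s_,c=cv2.connectedComponentsWithStats(mk.astype(np.uint8)); i=1+np.argmax(s_[1:,4])
ys,xs=np.nonzero(l==i); P=np.array([atz(m,(x,y),87)[:2] for x,y in zip(xs,ys)],np.float32); r=cv2.minAreaRect(P)
w,v=np.linalg.eigh(np.cov(P.T)); v=v[:,1]; v*=np.sign(v[1])
print(s_[i],r,'lever angle (manifold)',np.arctan2(v[0],v[1])-0.0705)
pv=np.array([489.3,189.1]); d=np.array(r[0])-pv; print('from pivot',d,np.hypot(*d),np.arctan2(*d)-0.0705); marks('wrist','lever_grip','lever_pivot'); print(st()[0]['tool_pos'])
E
python3 lever.py w18.png
```

```text
time: 57.45
tool_pos: [491.0, 164.8, 202.5]
eef_rot: [0.835, 0.55, -0.0, 0.0]
force: [0.2, -0.1, 0.2]
finger_gap: 49.6
[ 288   58   27  101 2632] ((516.3832397460938, 250.22158813476562), (62.98818588256836, 17.083316802978516), 66.63922119140625) lever angle (manifold) 0.3388877203145712
from pivot [27.08323975 61.12158813] 66.85320045637542 0.3466047001688167
wrist lever_grip [(0.59, [517.6, 257.1, 75.8])]
wrist lever_pivot [(0.58, [492.8, 186.9, 77.4])]
[491.21625843 164.98137826 202.74534459]
```

View pics/w18.png

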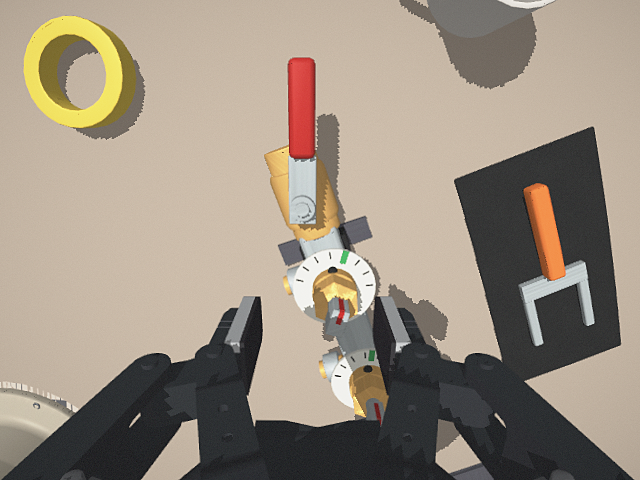

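```bash
python3 -c "
from h import *
go([517.6,253.1,80],-0.411)"
```

```text
shift [ 3.655 -0.423  4.91 ] turn [array([ 0.0001, -0.0001,  0.005 ])] q7 -0.5
```

```bash
python3 -m crank '1.8 -0.2 0 0 0 0 0.15;3.65 -0.42 1 0 0 0 0.15;3.65 -0.42 2.5 0 0 0 0.15;3.65 -0.42 4 0 0 0 0.15;3.65 -0.42 4.9 0 0 0 0.15;3.65 -0.42 4.9 0 0 0 0.15;3.65 -0.42 4.9 0 0 0 -1;3.65 -0.42 4.9 0 0 0 -1;3.65 -0.42 4.9 0 0 0 -1;3.65 -0.42 4.9 0 0 0 -1;3.65 -0.42 4.9 0 0 0 -1;3.65 -0.42 4.9 0 0 0 -1;3.65 -0.42 4.9 0 0 0 -1'; python3 -m crank '-0.01 0.28 0 0 0 0.1 -1;-0.06 0.56 0 0 0 0.2 -1;-0.125 0.83 0 0 0 0.3 -1;-0.22 1.09 0 0 0 0.4 -1;-0.27 1.2 0 0 0 0.445 -1;-0.27 1.2 0 0 0 0.445 -1;-0.27 1.2 0 0 0 0.445 -1'
```

```text
time: 58.9
tool_pos: [518.1, 254.3, 81.7]
eef_rot: [0.835, 0.551, 0.001, 0.0]
force: [-1.0, 0.3, 9.0]
finger_gap: 16.6
time: 59.6
tool_pos: [543.4, 235.7, 81.7]
eef_rot: [0.936, 0.353, 0.001, 0.0]
force: [0.5, -2.9, 7.4]
finger_gap: 16.1
```

```bash
python3 -m crank '-0.27 1.2 0 0 0 0.445 0.15' >/dev/null 2>&1 && echo moved-oops
```

```text
moved-oops
```

That was a mistake of mine: rows are relative to the new pose, so that row pushed on as the jaws opened. I'll open, rise and remeasure.

```bash
python3 -m crank '0 0 0 0 0 0 0.15;0 0 0 0 0 0 0.15;0 0 0 0 0 0 0.15;0 0 -1.5 0 0 0 0.15;0 0 -3 0 0 0 0.15;0 0 -4.9 0 0 0 0.15;-3 0 -4.9 0 0 0 0.15;-3 0 -4.9 0 0 0 0.15;-3 0 -4.9 0 0 0 0.15;-3 0 -4.9 0 0 0 0.15'; python3 lever.py w19.png
```

```text
time: 60.7
tool_pos: [493.8, 169.6, 202.9]
eef_rot: [0.959, 0.283, 0.0, -0.0]
force: [1.0, 0.5, -0.5]
finger_gap: 49.4
[ 292   84   43   98 2444] ((553.2195434570312, 212.102783203125), (63.070037841796875, 17.12590980529785), 20.086740493774414) lever angle (manifold) 1.1496706400071623
from pivot [63.91954346 23.0027832 ] 67.93258475021597 1.1548550450917237
wrist lever_grip [(0.97, [559.2, 215.8, 75.3]), (0.53, [465.6, -334.7, 3.3])]
wrist lever_pivot [(0.76, [490.6, 186.6, 76.3])]
[494.77732642 169.58452219 202.41574389]
```

```bash
python3 -c "
from h import *
go([555.2,212.8,190],-1.2205);go([555.2,212.8,81],-1.2205)"
```

```text
shift [ 2.968 -0.14   0.498] turn [array([ 0.0003, -0.0005,  0.2234])] q7 -0.93
shift [ 2.966 -0.142  4.858] turn [array([ 0.0003, -0.0005,  0.2234])] q7 -0.93
```

```bash
python3 -m crank '1.5 0 0 0 0 0.12 0.15;2.96 -0.14 0.5 0 0 0.22 0.15;2.96 -0.14 1.5 0 0 0.22 0.15;2.96 -0.14 3 0 0 0.22 0.15;2.96 -0.14 4.8 0 0 0.22 0.15;2.96 -0.14 4.8 0 0 0.22 0.15;2.96 -0.14 4.8 0 0 0.22 -1;2.96 -0.14 4.8 0 0 0.22 -1;2.96 -0.14 4.8 0 0 0.22 -1;2.96 -0.14 4.8 0 0 0.22 -1;2.96 -0.14 4.8 0 0 0.22 -1;2.96 -0.14 4.8 0 0 0.22 -1;2.96 -0.14 4.8 0 0 0.22 -1'; python3 -m crank '-0.01 -0.28 0 0 0 -0.1 -1;-0.06 -0.56 0 0 0 -0.2 -1;-0.125 -0.83 0 0 0 -0.3 -1;-0.186 -1.0 0 0 0 -0.367 -1;-0.186 -1.0 0 0 0 -0.367 -1;-0.186 -1.0 0 0 0 -0.367 -1'; python3 -c "
from h import *
p=st()[0]['tool_pos'];d=p[:2]-np.array([489.3,189.1]);print(np.arctan2(*d)-.0705,np.hypot(*d))"
```

```text
time: 62.15
tool_pos: [555.6, 212.1, 84.5]
eef_rot: [0.985, 0.175, 0.002, -0.001]
force: [-0.5, -0.2, 8.6]
finger_gap: 16.0
time: 62.75
tool_pos: [542.4, 234.7, 84.5]
eef_rot: [0.936, 0.352, 0.002, -0.001]
force: [0.0, 1.7, 8.2]
finger_gap: 16.1
0.7910744125651181 70.02136058093441
```

Now open in place and rise (rows relative to this pose).

```bash
python3 -m crank '0 0 0 0 0 0 0.15;0 0 0 0 0 0 0.15;0 0 0 0 0 0 0.15;0 0 -1.5 0 0 0 0.15;0 0 -3 0 0 0 0.15;0 0 -5 0 0 0 0.15;-3 0 -5 0 0 0 0.15;-3 0 -5 0 0 0 0.15;-3 0 -5 0 0 0 0.15;-3 0 -5 0 0 0 0.15'; python3 lever.py w20.png; python3 -c "
from h import *
go([477.2,-28,332],0); print(st()[0]['q'])"
```

```text
time: 63.75
tool_pos: [485.0, 184.2, 207.9]
eef_rot: [0.936, 0.352, 0.0, -0.0]
force: [0.7, 0.3, 0.1]
finger_gap: 48.8
[ 304   83   26   96 2363] ((540.7523803710938, 233.28456115722656), (62.92247772216797, 16.832725524902344), 41.55842971801758) lever angle (manifold) 0.7821217403111664
from pivot [51.45238037 44.18456116] 67.82051968621596 0.7907462265816183
wrist lever_grip [(0.86, [545.6, 240.2, 76.5]), (0.25, [464.5, -331.6, 1.5])]
wrist lever_pivot [(0.88, [491.8, 185.7, 75.7])]
[485.74465143 184.78788076 207.38875936]
shift [-5.865  6.179 -4.983] turn [array([ 6.000e-04, -1.000e-04, -8.513e-01])] q7 -0.85
[-0.91143463  0.45941258  0.62162853  2.12514389 -0.42355466  0.67833036
 -0.85444271]
```

```bash
python3 -m crank '0 0 -2 0 0 0 0.15;-1.2 1.2 -4 0 0 -0.14 0.15;-2.4 2.4 -5 0 0 -0.28 0.15;-3.6 3.6 -5 0 0 -0.42 0.15;-4.8 4.8 -5 0 0 -0.56 0.15;-5.87 6.18 -5 0 0 -0.7 0.15;-5.87 6.18 -5 0 0 -0.85 0.15;-5.87 6.18 -5 0 0 -0.85 0.15;-5.87 6.18 -5 0 0 -0.85 0.15;-5.87 6.18 -5 0 0 -0.85 0.15'; python3 view.py BAC w21.png w21n.png
python3 - <<'E'
from h import *
rect('puller','wrist',11); marks('wrist','puller_grip')
for c in ('top','side'): snap(c,c+'9.png'); marks(c,'cap_C','tray','puller','puller_grip','tool_mat','mug','spanner','tape')
E
```

```text
time: 64.9
tool_pos: [476.5, -27.7, 332.3]
eef_rot: [0.708, 0.706, -0.0, -0.0]
force: [-0.0, -0.7, 0.3]
finger_gap: 48.8
B {'c': array([484. , 113.8]), 'nE': 104, 'green': np.float64(0.889), 'rg': np.float64(28.5), 'yaw': np.float64(-0.311), 'rc': array([3.8, 4.4]), 'red_ctr': np.float64(0.851), 'red_axis': np.float64(0.9), 'screw': np.float64(1.211), 'nR': 37}
A {'c': array([477.1,  14.4]), 'nE': 88, 'green': np.float64(1.116), 'rg': np.float64(27.7), 'yaw': np.float64(-0.284), 'rc': array([2.6, 5.5]), 'red_ctr': np.float64(1.123), 'red_axis': np.float64(1.162), 'screw': np.float64(1.446), 'nR': 34}
C {'c': array([469.8, -85.2]), 'nE': 87, 'green': np.float64(1.68), 'rg': np.float64(28.2), 'yaw': np.float64(-0.52), 'rc': array([-0.5,  6.9]), 'red_ctr': np.float64(1.641), 'red_axis': np.float64(1.659), 'screw': np.float64(2.179), 'nR': 33}
puller wrist 0.93 ctr [677.2  65.2] sz [ 74.6 177.7] axis 90.6
puller wrist 0.69 ctr [ 165.2 -276.1] sz [ 71.6 241.2] axis 173.5
puller wrist 0.3 ctr [ 469.2 -127.1] sz [33.5 16.3] axis 93.1
wrist puller_grip [(0.81, [681.6, 100.4, 13.8]), (0.67, [
[... 297 characters left out ...]
9, 2.8])]
top spanner [(0.89, [530.7, 415.7, 3.1])]
top tape [(0.69, [355.8, 354.1, -0.9])]
side cap_C [(0.96, [472.4, -328.5, 1.2])]
side tray [(0.92, [470.7, -333.6, 1.0])]
side puller [(0.79, [682.8, 8.4, 2.6]), (0.77, [251.0, -325.4, -2.7]), (0.72, [543.9, -679.4, 3.0])]
side puller_grip [(0.95, [128.2, -269.0, 14.6]), (0.89, [677.6, 102.6, 10.5]), (0.89, [526.3, -550.5, 8.2]), (0.42, [489.2, 109.0, 49.6])]
side tool_mat [(0.66, [349.8, 361.4, -0.5]), (0.65, [687.3, 7.9, -0.7]), (0.19, [528.1, 417.2, 0.5])]
side mug [(0.96, [687.3, 293.1, 1.0]), (0.27, [469.4, -332.6, -4.4])]
side spanner [(0.62, [531.5, 417.4, 2.2]), (0.37, [488.1, 186.7, 75.4])]
side tape [(0.97, [350.9, 363.1, -1.5])]
```

View pics/w21n.png

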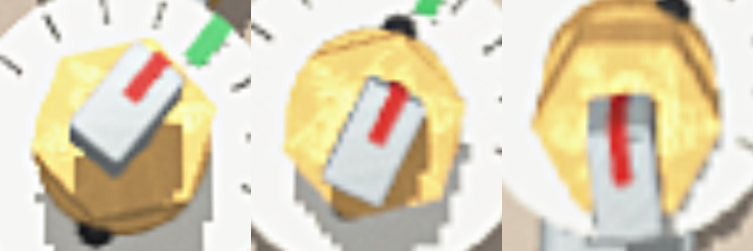

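```bash
python3 -c "
from h import *
s=st()[0];print(s['time'],s['force'],max(abs(np.array(s['dq']))));print(workorder.hand_in())"
```

```text
65.95 [ 0.95365962 -0.23246979 -0.52644266] 0.0006921269042896195
the job is handed in; nothing more can be done
None
```

I handed in the job at 66 s of the 210 s allowed, and my last checks found everything within the stated limits; hand-in gave no verdict.

- **Cap:** cap C was the only one still fitted. I pulled it straight up with the small puller from the mat. It now stands near the middle of the tray.
- **Puller:** it was laid back on the mat, but something other than the arm moved it about 43 mm along the mat afterwards. Its handle middle is still about 36 mm inside the mat edge, so I left it where it was.
- **Nuts:** all three were slackened about 0.7 rad and retightened. Each ran into its hard stop at 1.1–1.3 N m, and in the last picture their hexagons sit within about 2° of tight.
- **Screws:** the last overview read A 1.45, B 1.21 and C 2.18 rad, against 1.4, 1.2 and 2.2 wanted. A closer view of A gave 1.40. Two oblique views had read A as 1.64 and 1.49; I put those down to the viewing angle.
- **Valve lever:** it reads about 0.79 rad. I mistyped one row while releasing it and pushed it on to 1.15, so I gripped it again and turned it back.
- **Mug, spanner and tape:** the networks place all three within a few millimetres of where they started.

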